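# Clamp rocket body tubes in a vee cradle and fit their nose cones

### The arm

A 7-joint arm with a two-finger parallel gripper is mounted at the origin on the work surface. World frame = base frame: x ahead of the robot, y to its left, z up, the work surface at z = 0. Lengths are in mm, angles in rad, forces in N, time in s.
With the tool pointing down it reaches from about 400 to 900 mm from the base axis. Payload 5.5 kg.
Tool frame: the origin (TCP) lies at the very end of the fingers, on their centre line; the grasp point (between the pads) lies 19 mm behind it; z points along the fingers, y is the line along which they close (so a half turn about z gives the same grasp; the last joint's range is limited). The gripper opens to 85 mm and grips with 20 to 120 N. Pads are 22 mm wide; open, the fingers measure 114 mm over their backs; the gripper's body (76 mm by 85 mm) begins 54 mm behind the grasp point. The pads swing forward as they close: fully open they stand 13 mm farther back than shut.
Start: joints at [-0.849, 0.501, -0.427, 1.55, 0.221, 1.138, -0.21], TCP at [287.831, 582.797, 231.31] pointing down, gripper open.
Joint ranges: [-2.88, 2.88], [-0.31, 2.03], [-1.54, 1.56], [0.2, 2.42], [-1.41, 4.55], [0.19, 2.02], [-2.57, 2.57]. Speed limits (rad/s): [2.57, 2.57, 3.14, 3.14, 3.14, 3.14, 3.14].

### API

Orientations are given as a unit quaternion [x, y, z, w].
In Python, from station import manip gives the robot as it stands.
- The arm moves only by the shell command python3 drive.py 'ROWS'. ROWS is a JSON list that holds a single list of rows (three levels of brackets), with 1 to 5 rows, each of 5 numbers: the opening from 0.0 (shut) to 1.0 (fully open), then dx, dy, dz in cm, then a turn about the tool's z in rad; each row is the pose to reach, as a shift and turn from the pose commanded when the command began, along the tool's axes at that moment; what a row does not reach only later rows make up. A row lasts 1/8 s, in which the tool goes at most 62.5 mm and 0.188 rad, less where a joint would pass 70% of its speed; a pose out of reach is approached as far as the arm can. The fingers move at their own pace and stop on an object; the grip force is fixed at half the most. Time passes only in rows, so rows that do not move let the fingers close. It prints the time, the measured TCP pose, the force, the opening and the grip force at its end. Input that does not fit is refused with a message, and nothing moves.
- manip.sense(): the state, without advancing time (a new reading comes with each control period).
- manip.snapshot(name): name is "side" or "top"; returns the picture (384x512x3 uint8, blue, green, red); there is no depth.
- manip.camera_info(name): a dict with "intrinsics" (3x3 intrinsics, pixels), "R" (3x3) and "t" (3): a world point X has camera coordinates R X + t. Camera axes: x right, y down, z forward; pixel columns grow to the right and rows downward; lengths in mm; the calibration is good to about 2 mm. A picture is of the moment at which its call begins. camera_info takes no time and is no camera call.
- manip.finish_job(): hands the job in; it is judged then, once.
The state is a dict: "time": time; "joints": joint angles; "joint_velocities": joint speeds; "joint_torque": joint torques, N m; "position": TCP position; "orientation": TCP orientation; "contact_force": force on the tool from outside, world axes, zero at the start; "ft_torque": the same for the moment, N m; "gripper_width": opening from 0.0 (shut) to 1.0 (fully open); "finger_force": force on a finger pad.
Only numpy, scipy, OpenCV 4.12 (cv2) and the standard library are available. Lean on these libraries where they do the work, as an engineer would, in place of code of your own. Each camera call takes 0.05 s, during which the arm holds its last target. There are 200 camera calls.

### The job

Swing the cradle's hold-down bail right back and lay every body tube from the right-hand tray in a vee of its own, mouth to the left and back end against the stop board, letting go so that it rolls down and centres itself on both flanks. When all the tubes lie there, bring the bail down onto them, and only then push a nose cone fully home into the mouth of each tube, rim against belt, and let go. A spare cone may stay behind; leave the glue bottle and the roll of tape alone.

Things in the scene. Friction and masses are not known exactly. Their poses are not given: they have to be found in the camera images.
- cradle: Plywood vee cradle fixed to the desk: base 284 x 200 x 12 mm, two upright plates 12 mm thick at y = -34 and +34 mm (56 mm clear between), each with three vees 84 mm apart along x. Origin: under the middle vee, at desk height; x across the vees (away from the robot), y along the troughs (to the left), z up. Vee bottoms at z = 34, peaks at 62 mm, flanks slope 40 degrees, mouths 68 mm wide
- vee1 (a point): Where a tube's body origin lies when it is seated on both flanks of the vee nearest the robot (cradle x = -84, y = -2, z = 67 mm; top of tube at z = 92 mm) with its back end against the stop board. Axes as the cradle's
- vee2 (a point): The same for the middle vee (cradle x = 0)
- vee3 (a point): The same for the vee farthest from the robot (cradle x = +84 mm)
- stop (a point): Top edge of the plywood stop board across the cradle's -y (right-hand) end: its face at cradle y = -92 mm, its top at z = 80 mm, 236 mm wide. Tubes butt against it
- bail (a joint): Hold-down bail: steel rod 16 mm thick on two arms, over all three vees. Rad: 0 = rod on top of seated tubes, -0.12 = shut with no tubes; grows as the rod swings up and back (to the right) to a stop at 1.9, past upright, where it stays; below about 1.5 it falls shut by its weight (0.3 kg). Hinge axis along the cradle's x at y = -110, z = 99.6 mm; rod's centre line 65 mm from it
- bail_grip (a point): Point on the rod's centre line over the gap between the vee nearest the robot and the middle vee (cradle x = -42 mm; at angle 0: y = -45, z = 99.6 mm). The rod can be pinched here from above, free of tubes, and turns in the fingers
- tube_tray: Shallow fixed tray 300 x 250 mm at the robot's right, floor 4 mm and rim 9 mm above the desk, in which the tubes lie. Origin: middle of its underside
- cone_tray: Shallow fixed tray 330 x 190 mm at the robot's left, floor 4 mm and rim 9 mm above the desk, in which the nose cones lie; they roll stiffly. Origin: middle of its underside
- glue: Glue bottle, 52 mm wide, 140 mm tall; origin at its underside; leave alone
- tape: Roll of paper tape lying flat, 100 mm wide, 25 mm tall; origin at its underside; leave alone
- tube1: Brown card model-rocket body tube, 50 mm diameter, 180 mm long, 0.09 kg, bore 44 mm, open 46 mm deep at the mouth end only. Starts lying in the tube tray, mouth roughly to the left (+y); may be absent. Origin: its middle, on the axis (25 mm above what it lies on); x axis along it to the mouth; may be rolled to any angle about x
- tube1_mouth (a point): Centre of the open mouth of tube 1, in the plane of its rim (90 mm from its middle)
- cone1: White nose cone, 0.12 kg. Origin on its axis at the seat face that butts on the tube's rim; x axis to the nose. Tapered shoulder x = -40 to 0 (37 to 41 mm diameter), belt to grip x = 0 to 32 (50 mm diameter), rounded nose to x = 92 (35 mm across at 70). Balances at x = -9 mm, so on a flat it lies nose raised 0.15 rad, origin 25 mm up. Starts in the cone tray, nose roughly left (+y)
- tube2: Brown card model-rocket body tube, 50 mm diameter, 180 mm long, 0.09 kg, bore 44 mm, open 46 mm deep at the mouth end only. Starts lying in the tube tray, mouth roughly to the left (+y); may be absent. Origin: its middle, on the axis (25 mm above what it lies on); x axis along it to the mouth; may be rolled to any angle about x
- tube2_mouth (a point): Centre of the open mouth of tube 2, in the plane of its rim (90 mm from its middle)
- cone2: White nose cone, 0.12 kg. Origin on its axis at the seat face that butts on the tube's rim; x axis to the nose. Tapered shoulder x = -40 to 0 (37 to 41 mm diameter), belt to grip x = 0 to 32 (50 mm diameter), rounded nose to x = 92 (35 mm across at 70). Balances at x = -9 mm, so on a flat it lies nose raised 0.15 rad, origin 25 mm up. Starts in the cone tray, nose roughly left (+y)
- tube3: Brown card model-rocket body tube, 50 mm diameter, 180 mm long, 0.09 kg, bore 44 mm, open 46 mm deep at the mouth end only. Starts lying in the tube tray, mouth roughly to the left (+y); may be absent. Origin: its middle, on the axis (25 mm above what it lies on); x axis along it to the mouth; may be rolled to any angle about x
- tube3_mouth (a point): Centre of the open mouth of tube 3, in the plane of its rim (90 mm from its middle)
- cone3: White nose cone, 0.12 kg. Origin on its axis at the seat face that butts on the tube's rim; x axis to the nose. Tapered shoulder x = -40 to 0 (37 to 41 mm diameter), belt to grip x = 0 to 32 (50 mm diameter), rounded nose to x = 92 (35 mm across at 70). Balances at x = -9 mm, so on a flat it lies nose raised 0.15 rad, origin 25 mm up. Starts in the cone tray, nose roughly left (+y)

How it is judged (in metres and radians):
On the way, in this order (a step that is already met when the one before it is completed fails the run):
1. every tube rests in a vee of its own, centred on both flanks, mouth to the left, back end at the stop board, let go, with the bail still swung back (((distance between tube1 and vee1 below 0.012 m and z of tube1 in the frame of vee1 below 0.004 m and angle between the x axis of tube1 and the y axis of cradle, either way round below 0.05 rad and y of tube1_mouth in the frame of cradle above 0.05 m) or (distance between tube1 and vee2 below 0.012 m and z of tube1 in the frame of vee2 below 0.004 m and angle between the x axis of tube1 and the y axis of cradle, either way round below 0.05 rad and y of tube1_mouth in the frame of cradle above 0.05 m) or (distance between tube1 and vee3 below 0.012 m and z of tube1 in the frame of vee3 below 0.004 m and angle between the x axis of tube1 and the y axis of cradle, either way round below 0.05 rad and y of tube1_mouth in the frame of cradle above 0.05 m)) and ((distance between tube2 and vee1 below 0.012 m and z of tube2 in the frame of vee1 below 0.004 m and angle between the x axis of tube2 and the y axis of cradle, either way round below 0.05 rad and y of tube2_mouth in the frame of cradle above 0.05 m) or (distance between tube2 and vee2 below 0.012 m and z of tube2 in the frame of vee2 below 0.004 m and angle between the x axis of tube2 and the y axis of cradle, either way round below 0.05 rad and y of tube2_mouth in the frame of cradle above 0.05 m) or (distance between tube2 and vee3 below 0.012 m and z of tube2 in the frame of vee3 below 0.004 m and angle between the x axis of tube2 and the y axis of cradle, either way round below 0.05 rad and y of tube2_mouth in the frame of cradle above 0.05 m)) and ((distance between tube3 and vee1 below 0.012 m and z of tube3 in the frame of vee1 below 0.004 m and angle between the x axis of tube3 and the y axis of cradle, either way round below 0.05 rad and y of tube3_mouth in the frame of cradle above 0.05 m) or (distance between tube3 and vee2 below 0.012 m and z of tube3 in the frame of vee2 below 0.004 m and angle between the x axis of tube3 and the y axis of cradle, either way round below 0.05 rad and y of tube3_mouth in the frame of cradle above 0.05 m) or (distance between tube3 and vee3 below 0.012 m and z of tube3 in the frame of vee3 below 0.004 m and angle between the x axis of tube3 and the y axis of cradle, either way round below 0.05 rad and y of tube3_mouth in the frame of cradle above 0.05 m)) and value of joint bail above 1.2 rad and contact force between the fingers and tube1 below 0.2 N and contact force between the fingers and tube2 below 0.2 N and contact force between the fingers and tube3 below 0.2 N and linear speed of each of tube1, tube2, tube3 below 0.02 m/s), for 0.3 s.
2. the bail is down on the seated tubes, no nose cone being in a tube yet (((distance between tube1 and vee1 below 0.012 m and z of tube1 in the frame of vee1 below 0.004 m and angle between the x axis of tube1 and the y axis of cradle, either way round below 0.05 rad and y of tube1_mouth in the frame of cradle above 0.05 m) or (distance between tube1 and vee2 below 0.012 m and z of tube1 in the frame of vee2 below 0.004 m and angle between the x axis of tube1 and the y axis of cradle, either way round below 0.05 rad and y of tube1_mouth in the frame of cradle above 0.05 m) or (distance between tube1 and vee3 below 0.012 m and z of tube1 in the frame of vee3 below 0.004 m and angle between the x axis of tube1 and the y axis of cradle, either way round below 0.05 rad and y of tube1_mouth in the frame of cradle above 0.05 m)) and ((distance between tube2 and vee1 below 0.012 m and z of tube2 in the frame of vee1 below 0.004 m and angle between the x axis of tube2 and the y axis of cradle, either way round below 0.05 rad and y of tube2_mouth in the frame of cradle above 0.05 m) or (distance between tube2 and vee2 below 0.012 m and z of tube2 in the frame of vee2 below 0.004 m and angle between the x axis of tube2 and the y axis of cradle, either way round below 0.05 rad and y of tube2_mouth in the frame of cradle above 0.05 m) or (distance between tube2 and vee3 below 0.012 m and z of tube2 in the frame of vee3 below 0.004 m and angle between the x axis of tube2 and the y axis of cradle, either way round below 0.05 rad and y of tube2_mouth in the frame of cradle above 0.05 m)) and ((distance between tube3 and vee1 below 0.012 m and z of tube3 in the frame of vee1 below 0.004 m and angle between the x axis of tube3 and the y axis of cradle, either way round below 0.05 rad and y of tube3_mouth in the frame of cradle above 0.05 m) or (distance between tube3 and vee2 below 0.012 m and z of tube3 in the frame of vee2 below 0.004 m and angle between the x axis of tube3 and the y axis of cradle, either way round below 0.05 rad and y of tube3_mouth in the frame of cradle above 0.05 m) or (distance between tube3 and vee3 below 0.012 m and z of tube3 in the frame of vee3 below 0.004 m and angle between the x axis of tube3 and the y axis of cradle, either way round below 0.05 rad and y of tube3_mouth in the frame of cradle above 0.05 m)) and value of joint bail below 0.06 rad and distance between each of cone1, cone2, cone3 and tube1_mouth above 0.035 m and distance between each of cone1, cone2, cone3 and tube2_mouth above 0.035 m and distance between each of cone1, cone2, cone3 and tube3_mouth above 0.035 m), for 0.3 s.
At the end, for the whole second after the job is handed in: each tube is seated in a vee (within 12 mm of its point, at most 4 mm high, parallel within 0.05 rad, mouth left), bail below 0.06 rad, and each tube holds a nose cone whose seat face is within 5 mm of the mouth's centre and in line within 0.09 rad, all at rest (((distance between tube1 and vee1 below 0.012 m and z of tube1 in the frame of vee1 below 0.004 m and angle between the x axis of tube1 and the y axis of cradle, either way round below 0.05 rad and y of tube1_mouth in the frame of cradle above 0.05 m) or (distance between tube1 and vee2 below 0.012 m and z of tube1 in the frame of vee2 below 0.004 m and angle between the x axis of tube1 and the y axis of cradle, either way round below 0.05 rad and y of tube1_mouth in the frame of cradle above 0.05 m) or (distance between tube1 and vee3 below 0.012 m and z of tube1 in the frame of vee3 below 0.004 m and angle between the x axis of tube1 and the y axis of cradle, either way round below 0.05 rad and y of tube1_mouth in the frame of cradle above 0.05 m)) and ((distance between tube2 and vee1 below 0.012 m and z of tube2 in the frame of vee1 below 0.004 m and angle between the x axis of tube2 and the y axis of cradle, either way round below 0.05 rad and y of tube2_mouth in the frame of cradle above 0.05 m) or (distance between tube2 and vee2 below 0.012 m and z of tube2 in the frame of vee2 below 0.004 m and angle between the x axis of tube2 and the y axis of cradle, either way round below 0.05 rad and y of tube2_mouth in the frame of cradle above 0.05 m) or (distance between tube2 and vee3 below 0.012 m and z of tube2 in the frame of vee3 below 0.004 m and angle between the x axis of tube2 and the y axis of cradle, either way round below 0.05 rad and y of tube2_mouth in the frame of cradle above 0.05 m)) and ((distance between tube3 and vee1 below 0.012 m and z of tube3 in the frame of vee1 below 0.004 m and angle between the x axis of tube3 and the y axis of cradle, either way round below 0.05 rad and y of tube3_mouth in the frame of cradle above 0.05 m) or (distance between tube3 and vee2 below 0.012 m and z of tube3 in the frame of vee2 below 0.004 m and angle between the x axis of tube3 and the y axis of cradle, either way round below 0.05 rad and y of tube3_mouth in the frame of cradle above 0.05 m) or (distance between tube3 and vee3 below 0.012 m and z of tube3 in the frame of vee3 below 0.004 m and angle between the x axis of tube3 and the y axis of cradle, either way round below 0.05 rad and y of tube3_mouth in the frame of cradle above 0.05 m)) and value of joint bail below 0.06 rad and ((distance between cone1 and tube1_mouth below 0.005 m and angle between the x axis of cone1 and the x axis of tube1, either way round below 0.09 rad and x of cone1 in the frame of tube1 above 0.08 m and linear speed of cone1 below 0.02 m/s) or (distance between cone2 and tube1_mouth below 0.005 m and angle between the x axis of cone2 and the x axis of tube1, either way round below 0.09 rad and x of cone2 in the frame of tube1 above 0.08 m and linear speed of cone2 below 0.02 m/s) or (distance between cone3 and tube1_mouth below 0.005 m and angle between the x axis of cone3 and the x axis of tube1, either way round below 0.09 rad and x of cone3 in the frame of tube1 above 0.08 m and linear speed of cone3 below 0.02 m/s)) and ((distance between cone1 and tube2_mouth below 0.005 m and angle between the x axis of cone1 and the x axis of tube2, either way round below 0.09 rad and x of cone1 in the frame of tube2 above 0.08 m and linear speed of cone1 below 0.02 m/s) or (distance between cone2 and tube2_mouth below 0.005 m and angle between the x axis of cone2 and the x axis of tube2, either way round below 0.09 rad and x of cone2 in the frame of tube2 above 0.08 m and linear speed of cone2 below 0.02 m/s) or (distance between cone3 and tube2_mouth below 0.005 m and angle between the x axis of cone3 and the x axis of tube2, either way round below 0.09 rad and x of cone3 in the frame of tube2 above 0.08 m and linear speed of cone3 below 0.02 m/s)) and ((distance between cone1 and tube3_mouth below 0.005 m and angle between the x axis of cone1 and the x axis of tube3, either way round below 0.09 rad and x of cone1 in the frame of tube3 above 0.08 m and linear speed of cone1 below 0.02 m/s) or (distance between cone2 and tube3_mouth below 0.005 m and angle between the x axis of cone2 and the x axis of tube3, either way round below 0.09 rad and x of cone2 in the frame of tube3 above 0.08 m and linear speed of cone2 below 0.02 m/s) or (distance between cone3 and tube3_mouth below 0.005 m and angle between the x axis of cone3 and the x axis of tube3, either way round below 0.09 rad and x of cone3 in the frame of tube3 above 0.08 m and linear speed of cone3 below 0.02 m/s)) and linear speed of each of tube1, tube2, tube3 below 0.02 m/s); the robot touches nothing.
It fails at once if the glue bottle is shoved more than 30 mm away (distance of glue from where it was at the start of the episode above 0.03 m).
It fails at once if the roll of tape is shoved more than 30 mm away (distance of tape from where it was at the start of the episode above 0.03 m).
Of tube1, tube2, tube3 only 2 to 3 are there at a start; the rules pass over those that are not, and their reading is None.
At some moment in a run one of cone1, cone2, cone3 may be knocked a few centimetres aside while the robot is not near it.
It also fails if it takes over 210 s, if anything falls off the work surface, if the arm or the gripper's body presses on something with over 40 N, if the wrist force passes 120 N, or if a joint passes its speed limit or range.

## Working session

There is one attempt and no reset: what is moved stays moved. The work goes in short steps, Python scripts to look and compute and a shell command to move; the robot and the scene stay as the last step left them, time stands still between calls to the robot, and variables do not carry over. Pictures are saved under pics/ and viewed, at most 14 in all, crops included, and the job is handed in when it is done.

```bash
ls; mkdir -p pics
python3 - <<'E'
from station import manip
import cv2,numpy as np
s=manip.sense();print({k:np.round(v,3) for k,v in s.items()})
for n in("side","top"):
    cv2.imwrite(f"pics/{n}0.png",manip.snapshot(n)); c=manip.camera_info(n);print(n,np.round(c["intrinsics"],1).tolist(),np.round(c["R"],3).tolist(),np.round(c["t"],1), np.round(-np.array(c["R"]).T@np.array(c["t"])))
E
```

```text
drive.py
pics
station.py
{'time': np.float64(0.0), 'joints': array([-0.849,  0.502, -0.427,  1.551,  0.221,  1.138, -0.21 ]), 'joint_velocities': array([ 0.   , -0.   ,  0.001,  0.001,  0.   , -0.   ,  0.002]), 'joint_torque': array([ 0.0000e+00, -5.6953e+01, -5.8160e+00, -2.8094e+01,  1.1000e-02,
        1.2000e-02, -0.0000e+00]), 'position': array([287.587, 582.132, 230.256]), 'orientation': array([ 0.227,  0.974, -0.001, -0.   ]), 'contact_force': array([ 0.058,  0.859, -0.473]), 'ft_torque': array([ 0.016,  0.019, -0.003]), 'finger_force': np.float64(0.0), 'gripper_width': np.float64(0.998)}
side [[493.7, 0.0, 254.4], [0.0, 493.7, 193.9], [0.0, 0.0, 1.0]] [[0.844, -0.537, 0.002], [-0.345, -0.545, -0.765], [0.411, 0.645, -0.645]] [-480.9  274.2 1199.5] [   7. -882.  984.]
top [[425.6, 0.0, 251.0], [0.0, 425.6, 190.6], [0.0, 0.0, 1.0]] [[0.007, -1.0, -0.001], [-0.999, -0.007, -0.037], [0.037, 0.001, -0.999]] [   2.4  553.9 1405.7] [ 501.    5. 1425.]
```
View pics/top0.png

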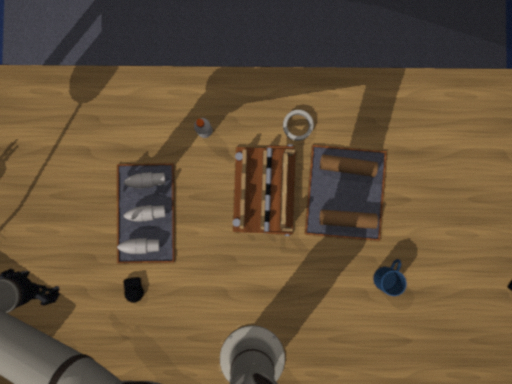

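View pics/side0.png

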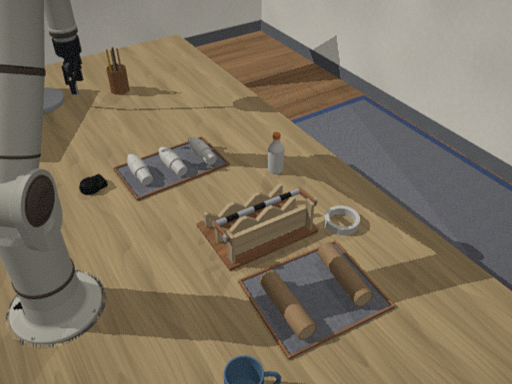

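Two tubes are in the tray at px (350,165) and (350,219), with three cones at left and the cradle at about (265,189) with its bail down. Next I'll zoom in for edges.

Create h.py:
```python
from station import manip
import numpy as np,cv2
from scipy.spatial.transform import Rotation as Ro
C={n:manip.camera_info(n) for n in("side","top")}
def ray(n,p):
    c=C[n];K,R,t=[np.array(c[k],float) for k in("intrinsics","R","t")]
    d=R.T@np.linalg.solve(K,[p[0],p[1],1]);return -R.T@t,d/np.linalg.norm(d)
def plane(n,p,z):
    o,d=ray(n,p);return o+d*(z-o[2])/d[2]
def tri(pt,ps):   # top pixel, side pixel -> point, miss distance
    a,u=ray("top",pt);b,v=ray("side",ps)
    s=np.linalg.lstsq(np.c_[u,-v],b-a,rcond=None)[0]
    p,q=a+s[0]*u,b+s[1]*v;return (p+q)/2,np.linalg.norm(p-q)
def proj(n,X):
    c=C[n];x=np.array(c["intrinsics"])@(np.array(c["R"])@np.array(X)+np.array(c["t"]));return x[:2]/x[2]
def go(target,ydir=None):
    """shift (tool axes) and turn from the measured pose; ydir = world angle wanted of the closing line"""
    s=manip.sense();M=Ro.from_quat(s["orientation"]).as_matrix()
    d=M.T@(np.array(target)-s["position"]);turn=0
    if ydir is not None:
        v=M.T@[np.cos(ydir),np.sin(ydir),0];turn=np.arctan2(-v[0],v[1]);turn=(turn+np.pi/2)%np.pi-np.pi/2
    print("shift",np.round(d,1),"turn",round(turn,3),"j7",round(s["joints"][6],2))
def crop(n,name,x0,y0,x1,y1,f):
    im=manip.snapshot(n);cv2.imwrite("pics/"+name,cv2.resize(im[y0:y1,x0:x1],None,fx=f,fy=f,interpolation=cv2.INTER_CUBIC));return im
```

Run:
```python
from h import *
crop("top","t1.png",225,130,395,250,4.7)
crop("side","s1.png",195,175,395,350,4)
```

```text
(no output)
```

View pics/t1.png

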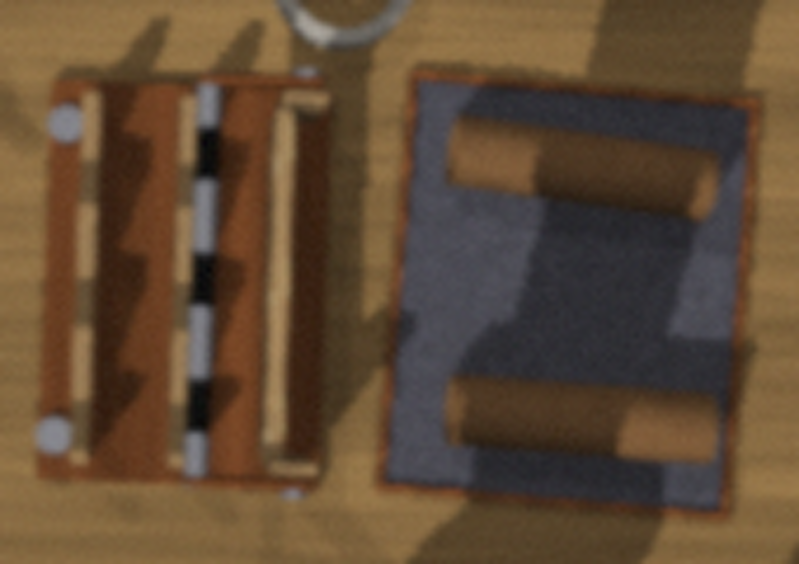

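View pics/s1.png

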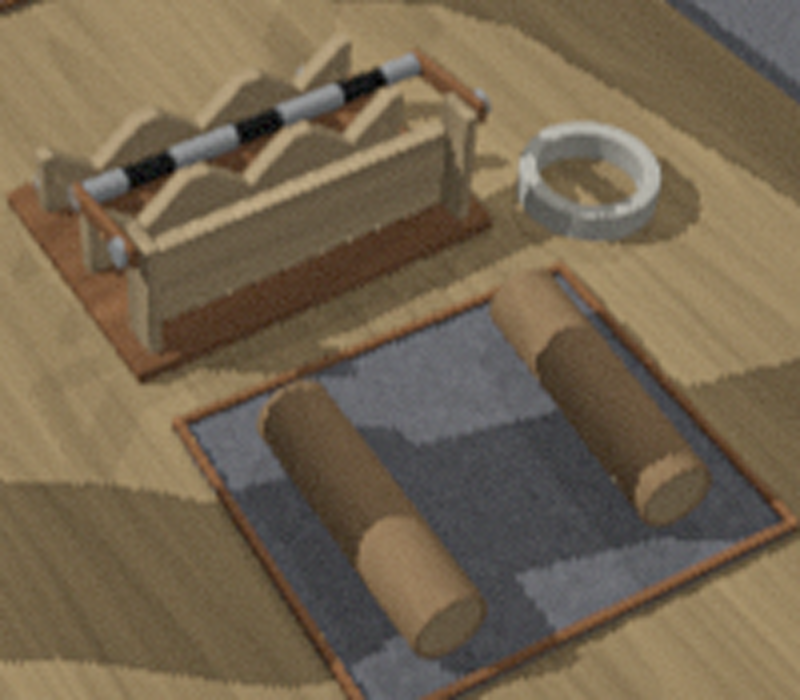

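Crop top: black rod bands over the vees at about (209,153), (203,278), (198,404). Tubes are centred near (585,168) and (583,418), and both show solid back ends at right. The side crop confirms that and shows the bail rod across the vees. Next I'll measure.

```bash
cat >> h.py <<'E'
def big(mask,n,amin=80):
    cs,_=cv2.findContours(mask.astype(np.uint8),cv2.RETR_EXTERNAL,cv2.CHAIN_APPROX_NONE)
    return sorted([c for c in cs if cv2.contourArea(c)>amin],key=cv2.contourArea)[::-1][:n]
def win(im,x0,y0,x1,y1):
    m=np.zeros(im.shape[:2],bool);m[y0:y1,x0:x1]=1;return m
E
python3 - <<'E'
from h import *
T=lambda u,v:(225+(u+.5)/4.7-.5,130+(v+.5)/4.7-.5)
S=lambda u,v:(195+(u+.5)/4-.5,175+(v+.5)/4-.5)
print("bands")
P=[]
for a,b in (((209,153),(362,86)),((203,278),(259,125)),((198,404),(150,170))):
    p,e=tri(T(*a),S(*b));P.append(p);print(np.round(p,1),round(e,1))
d=P[0]-P[2];print("x-axis ang",np.arctan2(d[1],d[0]),np.linalg.norm(d))
print("base corners z12");Q=[]
for a in((57,78),(330,78),(318,487),(40,478)): Q.append(plane("top",T(*a),12));print(np.round(Q[-1],1))
print(np.round(np.mean(Q,0),1))
for n,a,b in(("far R",(330,78),(491,222)),("near R",(318,487),(143,380))):
    print(n,tri(T(*a),S(*b)))
t=manip.snapshot("top");s=manip.snapshot("side")
def br(im): h=cv2.cvtColor(im,cv2.COLOR_BGR2HSV);return (h[...,0]<25)&(h[...,1]>75)
mt=br(t)&win(t,312,152,380,232);ms=br(s)&win(s,255,240,375,345)
R={}
for n,m in(("top",mt),("side",ms)):
    k=cv2.morphologyEx(m.astype(np.uint8),cv2.MORPH_OPEN,np.ones((3,3)))
    for c in big(k,4): r=cv2.minAreaRect(c);print(n,np.round(r[0],1),np.round(r[1],1),round(r[2],1),cv2.contourArea(c))
E
```

```text
bands
[639.9 -49.4  97.4] 0.9
[556.7 -46.   98.1] 0.3
[473.  -43.2  96. ] 0.6
x-axis ang -0.037085390658463425 166.98433166462814
base corners z12
[701.8  55.1  12. ]
[ 703.2 -138.7   12. ]
[ 413.7 -131.2   12. ]
[418.6  64.6  12. ]
[559.3 -37.6  12. ]
far R (array([ 699.75388161, -136.48787752,    7.3652956 ]), np.float64(9.64439353660146))
near R (array([ 413.2402722 , -131.30635484,    9.46659979]), np.float64(0.7640407094853012))
top [349.3 218.9] [59.5 15.3] 3.9 799.5
top [348.5 165.2] [58. 15.] 8.1 793.5
side [314.5 289. ] [ 98. 119.] 90.0 5172.5
side [349.5 330.5] [27. 49.] 90.0 862.5
side [267.5 325. ] [38. 25.] 90.0 541.5
```

Run:
```python
from h import *
T=lambda u,v:(225+(u+.5)/4.7-.5,130+(v+.5)/4.7-.5)
S=lambda u,v:(195+(u+.5)/4-.5,175+(v+.5)/4-.5)
for n,a,b in(("near back",(718,428),(450,625)),("far back",(710,186),(673,490))):
    p,e=tri(T(*a),S(*b));print(n,np.round(p,1),round(e,1))
for c,ang in(((349.3,218.9),3.9),((348.5,165.2),8.1)):
    a=np.radians(ang);d=np.array([np.cos(a),np.sin(a)])
    p=plane("top",c,29);q=plane("top",np.array(c)-20*d,29);w=q-p;print("tube",np.round(p,1),"axis dir ang",round(np.arctan2(w[1],w[0]),3))
# plates peaks, top view, mid cols
for u,v in((94,95),(78,455),(188,105),(176,462),(287,110),(274,440)): print(np.round(plane("top",T(u,v),62 if u<250 else 80),1))
go([556.5-42,-45,130],np.pi/2-.034)
```

```text
near back [ 456. -403.   41.] 5.2
far back [ 624.2 -398.5   40.6] 3.7
tube [ 462.9 -316.2   29. ] axis dir ang 1.51
tube [ 639.3 -313.8   29. ] axis dir ang 1.436
[683.2  27.9  62. ]
[437.3  36.8  62. ]
[676.8 -36.5  62. ]
[433.1 -29.8  62. ]
[ 671.6 -102.8   80. ]
[449.2 -95.   80. ]
shift [-481.2 -462.2  101.2] turn -0.425 j7 -0.21
```

The manual's scale: shifts go in cm. Converting my numbers, -40 mm is -4, -200 mm is -20.

```bash
python3 drive.py '[[[0.5, -4, -3.9, 0, -0.15], [0.5, -8, -7.8, 0, -0.3], [0.5, -12, -11.7, 0, -0.425], [0.5, -16, -15.6, 0, -0.425], [0.5, -20, -19.5, 0, -0.425]]]'; python3 -c "
from h import *
go([515,-44.6,150],np.pi/2-.034)"
```

```text
time: 0.92
position: [381.4, 317.6, 231.5]
orientation: [0.017, 1.0, 0.0, 0.0]
contact_force: [0.8, -0.5, 0.5]
gripper_width: 0.498
finger_force: 0.0
shift [-145.8 -357.5   81.4] turn 0.0 j7 0.68
```

Converted, -280 mm is -28, -224 mm is -22.4.

```bash
python3 drive.py '[[[0.5, -2.2, -5.6, 0, 0], [0.5, -4.4, -11.2, 0, 0], [0.5, -6.6, -16.8, 1, 0], [0.5, -8.8, -22.4, 2, 0], [0.5, -11, -28, 3, 0]]]'; python3 drive.py '[[[0.5, -2, -4, 2, 0], [0.5, -3.6, -7.7, 5, 0], [0.5, -3.6, -7.7, 5, 0], [0.5, -3.6, -7.7, 5, 0]]]'; python3 -c "
from h import *
go([515,-44.6,76],np.pi/2-.034)"
```

```text
time: 1.55
position: [481.9, 34.0, 201.4]
orientation: [0.017, 1.0, 0.0, 0.001]
contact_force: [0.9, 1.1, -0.2]
gripper_width: 0.498
finger_force: 0.0
time: 2.05
position: [514.5, -41.6, 151.3]
orientation: [0.017, 1.0, 0.0, -0.0]
contact_force: [0.3, 0.9, 0.6]
gripper_width: 0.506
finger_force: 0.0
shift [-0.6 -3.  75.3] turn 0.0 j7 1.49
```

```bash
python3 drive.py '[[[0.5, -0.05, -0.3, 4, 0], [0.5, -0.05, -0.3, 7.5, 0], [0.5, -0.05, -0.3, 7.5, 0], [0, -0.05, -0.3, 7.5, 0], [0, -0.05, -0.3, 7.5, 0]]]';  python3 drive.py '[[[0, 0, 0, 0, 0], [0, 0, 0, 0, 0], [0, 0, 0, 0, 0]]]'; python3 -c "
from h import *
crop('side','s2.png',195,130,395,280,4)"
```

```text
time: 2.68
position: [516.7, -43.7, 78.5]
orientation: [0.016, 1.0, 0.001, 0.002]
contact_force: [-0.5, 4.7, 3.6]
gripper_width: 0.16
finger_force: 58.5
time: 3.05
position: [516.6, -43.8, 78.4]
orientation: [0.016, 1.0, 0.001, 0.002]
contact_force: [-1.4, 4.3, 7.8]
gripper_width: 0.158
finger_force: 58.7
```

View pics/s2.png

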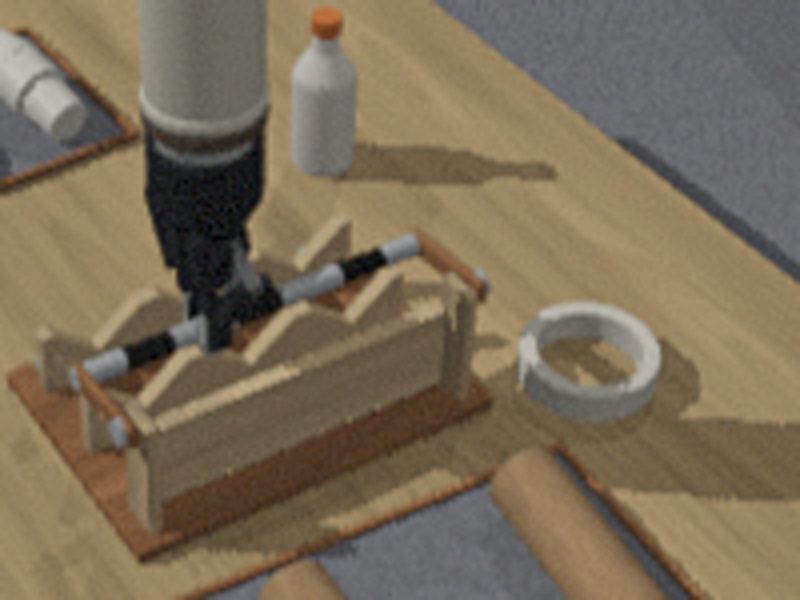

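Side crop: the fingers are pinched on the light rod section at about (225,310). The bail can swing now.

Converted, -39 mm is -3.9, -24 mm is -2.4.

```bash
python3 drive.py '[[[0, 0, 0, -1.4, 0], [0, 0, -0.25, -2.7, 0], [0, 0, -0.75, -3.9, 0], [0, 0, -1.5, -5, 0], [0, 0, -2.4, -5.9, 0]]]'; python3 drive.py '[[[0, 0, -1.1, -0.7, 0], [0, 0, -2.3, -1.2, 0], [0, 0, -3.6, -1.4, 0], [0, 0, -4.9, -1.35, 0], [0, 0, -6, -1.1, 0]]]'; python3 drive.py '[[[0, 0, 0, 0, 0], [0.45, 0, 0, 0, 0], [0.45, 0, 0, 0, 0]]]'
```

```text
time: 3.72
position: [516.1, -61.2, 137.3]
orientation: [0.014, 1.0, 0.004, 0.002]
contact_force: [-0.2, 21.5, 7.4]
gripper_width: 0.159
finger_force: 58.9
time: 4.35
position: [516.3, -128.4, 150.7]
orientation: [0.016, 1.0, -0.0, 0.005]
contact_force: [1.8, 6.6, 13.3]
gripper_width: 0.152
finger_force: 67.1
time: 4.72
position: [511.9, -129.7, 146.6]
orientation: [0.017, 1.0, -0.0, -0.0]
contact_force: [-0.7, 0.8, -0.2]
gripper_width: 0.45
finger_force: 0.0
```

Converted, -70 mm is -7, -60 mm is -6.

```bash
python3 drive.py '[[[0.45, 0, 0, -3, 0], [0.45, 0, 0, -6, 0], [0.7, 0, 0, -7, 0]]]'; python3 -c "
from h import *
go([463,-315,130],1.51-np.pi/2)
crop('side','s3.png',195,130,395,280,3)"
```

```text
time: 5.1
position: [512.9, -129.7, 217.8]
orientation: [0.017, 1.0, -0.0, 0.001]
contact_force: [0.5, -0.7, -0.4]
gripper_width: 0.648
finger_force: 0.0
shift [  43.8 -186.8   87.9] turn -1.544 j7 1.68
```

View pics/s3.png

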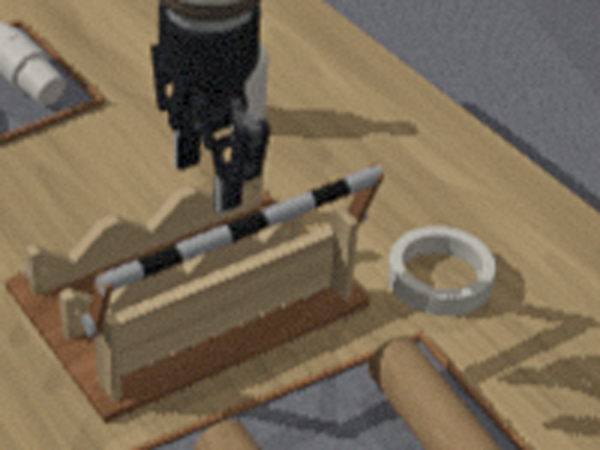

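The bail stands back past upright (rod from (105,285) to (375,172)), and the gripper is clear. Going to the near tube.

```bash
python3 drive.py '[[[0.9, 0.9, -3.8, 0, -0.18], [0.9, 1.8, -7.5, 0, -0.36], [0.9, 2.6, -11.2, 0, -0.54], [0.9, 3.5, -15, 0, -0.72], [0.9, 4.4, -18.7, 0, -0.9]]]'; python3 drive.py '[[[0.9, 0, 0, 1, -0.16], [0.9, 0, 0, 2, -0.32], [0.9, 0, 0, 3, -0.48], [0.9, 0, 0, 4, -0.644], [0.9, 0, 0, 5, -0.644]]]'; python3 -c "
from h import *
go([463,-315,12],1.51-np.pi/2)
crop('top','t2.png',300,130,400,250,5)"
```

```text
time: 5.78
position: [464.1, -284.6, 203.9]
orientation: [-0.357, 0.934, 0.009, -0.015]
contact_force: [0.2, 1.0, -2.8]
gripper_width: 0.901
finger_force: 0.0
time: 6.4
position: [461.6, -277.0, 142.6]
orientation: [-0.629, 0.777, 0.017, -0.013]
contact_force: [0.2, -0.1, -0.2]
gripper_width: 0.903
finger_force: 0.0
shift [ 37.  -14.9 130.1] turn -0.15 j7 2.57
```

View pics/t2.png

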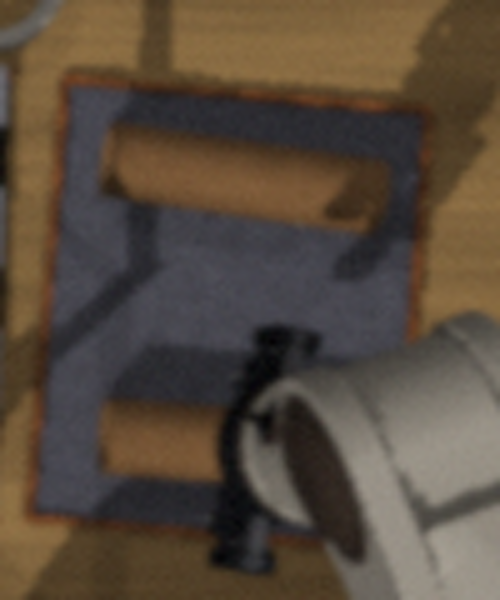

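The top crop shows the gripper over the near tube, with joint 7 at its limit. I'll unwind it the other way by a half turn.

```bash
python3 drive.py '[[[0.9, 0, 0, -2, 0.18], [0.9, 0, 0, -4, 0.36], [0.9, 0, 0, -4, 0.54], [0.9, 0, 0, -4, 0.72], [0.9, 0, 0, -4, 0.9]]]'; python3 drive.py '[[[0.9, 0, 0, 0, 0.18], [0.9, 0, 0, 0, 0.36], [0.9, 0, 0, 0, 0.54], [0.9, 0, 0, 0, 0.72], [0.9, 0, 0, 0, 0.9]]]';python3 drive.py '[[[0.9, 0, 0, 0, 0.18], [0.9, 0, 0, 0, 0.36], [0.9, 0, 0, 0, 0.54], [0.9, 0, 0, 0, 0.72], [0.9, 0, 0, 0, 0.9]]]'; python3 -c "
from h import *
go([463,-315,60],1.51-np.pi/2)"
```

```text
time: 7.08
position: [468.5, -276.3, 193.8]
orientation: [-0.227, 0.974, 0.0, -0.014]
contact_force: [-0.3, 0.8, 0.3]
gripper_width: 0.904
finger_force: 0.0
time: 7.7
position: [468.7, -276.1, 193.8]
orientation: [0.219, 0.976, -0.006, -0.013]
contact_force: [0.4, 0.3, -0.3]
gripper_width: 0.901
finger_force: 0.0
time: 8.32
position: [468.9, -276.0, 193.9]
orientation: [0.621, 0.783, -0.011, -0.009]
contact_force: [0.4, -0.2, 0.1]
gripper_width: 0.899
finger_force: 0.0
shift [-36.6 -10.9 134.2] turn 0.291 j7 0.22
```

```bash
python3 drive.py '[[[0.9, -1.2, -0.4, 3, 0.15], [0.9, -2.4, -0.7, 7, 0.291], [0.9, -3.6, -1.1, 10, 0.291], [0.9, -3.66, -1.1, 13.4, 0.291], [0.9, -3.66, -1.1, 13.4, 0.291]]]'; python3 -c "
from h import *
go([463,-315,12],1.51-np.pi/2)"
```

```text
time: 8.95
position: [460.5, -314.6, 57.8]
orientation: [0.727, 0.687, -0.012, -0.01]
contact_force: [-0.4, -0.2, 0.2]
gripper_width: 0.902
finger_force: 0.0
shift [-0.1  4.  45.7] turn 0.005 j7 -0.1
```

```bash
python3 drive.py '[[[0.9, 0, 0.4, 2.3, 0], [0.9, 0, 0.4, 4.5, 0], [0.9, 0, 0.4, 4.5, 0], [0, 0, 0.4, 4.5, 0], [0, 0, 0.4, 4.5, 0]]]'; python3 drive.py '[[[0, 0, 0, 0, 0], [0, 0, 0, 0, 0], [0, 0, 0, -4, 0], [0, 0, 0, -9, 0], [0, 0, 0, -14, 0]]]';python3 drive.py '[[[0, 0, 0, -3, 0], [0, 0, 0, -6, 0], [0, 0, 0, -8, 0]]]';  python3 -c "
from h import *
crop('side','s4.png',195,100,395,340,2.4)
O=np.array([558.5,0.2]);a=-.034;R=np.array([[np.cos(a),-np.sin(a)],[np.sin(a),np.cos(a)]])
print([O+R@[x,-2] for x in(-84,84)])
go([*(O+R@[84,2]),225],a)
"
```

```text
time: 9.57
position: [463.1, -316.3, 12.3]
orientation: [0.727, 0.686, -0.012, -0.01]
contact_force: [-0.2, 0.7, -0.6]
gripper_width: 0.564
finger_force: 61.8
time: 10.2
position: [466.4, -315.9, 152.3]
orientation: [0.727, 0.686, -0.013, -0.012]
contact_force: [-0.1, -0.0, -0.7]
gripper_width: 0.565
finger_force: 62.3
time: 10.58
position: [469.7, -316.1, 232.5]
orientation: [0.727, 0.686, -0.013, -0.011]
contact_force: [0.3, -0.5, -1.1]
gripper_width: 0.567
finger_force: 62.3
[array([474.48056042,   1.05660566]), array([642.38346578,  -4.65429389])]
shift [325.2 153.2   3.2] turn -0.024 j7 0.06
```

View pics/s4.png

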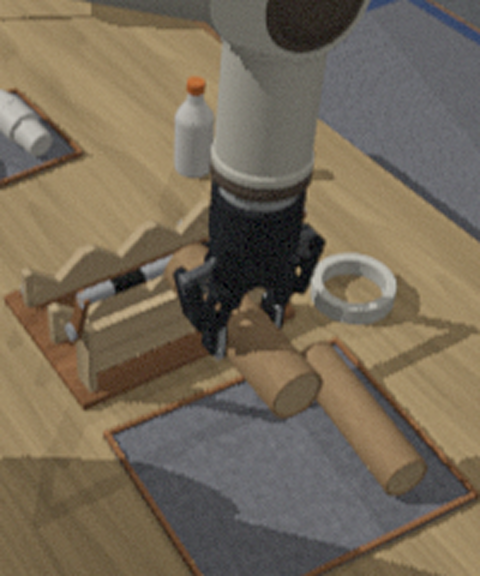

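Side crop: the tube is held level, with its back-end disc centre at about (297,391). I'll use that to find the grip offset.

```bash
cat >> h.py <<'E'
def back(px,ax=0):
    "distance along tool x from grasp point to the nearest point of the side ray"
    s=manip.sense();M=Ro.from_quat(s["orientation"]).as_matrix();g=s["position"]-19*M[:,2]
    o,d=ray("side",px);q=np.linalg.lstsq(np.c_[M[:,0],-d],o-g,rcond=None)[0]
    print("along tool x",round(q[0],1),"miss",np.round(g+q[0]*M[:,0]-o-q[1]*d,1),"toolx",np.round(M[:,0],3))
O=np.array([558.5,0.2]);A=-.034;RA=np.array([[np.cos(A),-np.sin(A)],[np.sin(A),np.cos(A)]])
def cr(x,y,z): return [*(O+RA@[x,y]),z]
E
python3 -c "
from h import *
back((195+297.5/2.4-.5,100+391.5/2.4-.5))
go(cr(-84,0,225),A)"
```

```text
along tool x -80.5 miss [ 0.3 -0.   0.2] toolx [ 0.058  0.998 -0.005]
shift [319.2 -14.6   8.3] turn -0.024 j7 0.06
```

```bash
python3 drive.py '[[[0, 6.2, -0.3, 0, -0.024], [0, 12.4, -0.6, 0, -0.024], [0, 18.6, -0.9, 0, -0.024], [0, 24.8, -1.2, 0, -0.024], [0, 31, -1.4, 0, -0.024]]]';  python3 -c "
from h import *
go(cr(-84,-4,110),A)"
```

```text
time: 11.25
position: [472.8, -4.2, 230.1]
orientation: [0.719, 0.695, -0.013, -0.011]
contact_force: [1.3, -0.9, -1.1]
gripper_width: 0.563
finger_force: 62.3
shift [  3.6   5.6 119.9] turn -0.0 j7 -0.44
```

Converted, 120 mm is 12, 80 mm is 8.

```bash
python3 drive.py '[[[0, 0.4, 0.56, 4, 0], [0, 0.4, 0.56, 8, 0], [0, 0.4, 0.56, 12, 0], [0, 0.4, 0.56, 12, 0], [0, 0.4, 0.56, 12, 0]]]';  python3 -c "
from h import *
crop('side','s5.png',195,100,395,280,3)
go(cr(-84,-4,50),A)"
```

```text
time: 11.88
position: [475.8, -1.5, 111.4]
orientation: [0.719, 0.695, -0.012, -0.011]
contact_force: [-0.3, -0.1, -0.7]
gripper_width: 0.564
finger_force: 62.4
shift [ 0.8 -0.1 62. ] turn 0.0 j7 -0.61
```

View pics/s5.png

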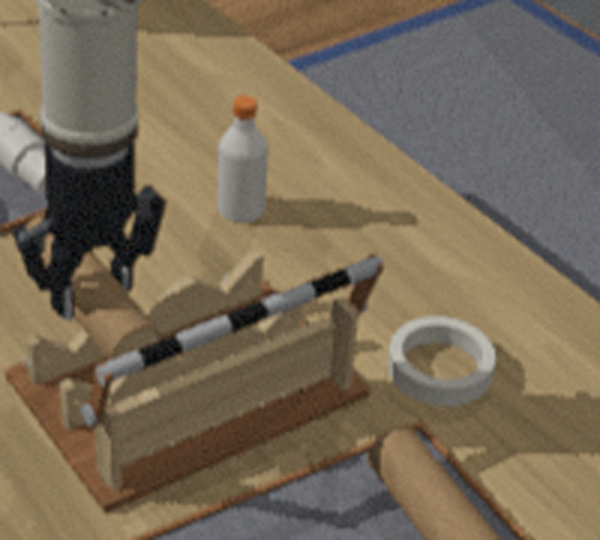

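Side crop: the tube hangs above the nearest vee, clear of the bail. Lowering it with a small gap to the stop, then pushing it back until it touches.

Converted, 5 mm is 0.5, 60 mm is 6.

```bash
python3 drive.py '[[[0, 0.5, 0, 2.5, 0], [0, 0.5, 0, 5, 0], [0, 0.5, 0, 5.8, 0], [0, 0.5, 0, 6, 0], [0, 0.5, 0, 6, 0]]]'; python3 drive.py '[[[0, -0.2, 0, 0, 0], [0, -0.4, 0, 0, 0]]]'; python3 drive.py '[[[0, -0.3, 0, 0, 0], [0, -0.3, 0, 0, 0]]]'
```

```text
time: 12.55
position: [473.9, 2.7, 52.1]
orientation: [0.719, 0.695, -0.013, -0.01]
contact_force: [-3.0, -0.4, 4.5]
gripper_width: 0.563
finger_force: 62.8
time: 12.8
position: [473.4, 0.4, 51.7]
orientation: [0.718, 0.695, -0.012, -0.011]
contact_force: [-4.6, 3.3, 4.2]
gripper_width: 0.568
finger_force: 62.8
time: 13.05
position: [473.1, -3.1, 51.5]
orientation: [0.719, 0.695, -0.012, -0.011]
contact_force: [-4.5, 2.7, 6.0]
gripper_width: 0.563
finger_force: 62.8
```

Converted, -3 mm is -0.3, -1 mm is -0.1.

```bash
python3 drive.py '[[[0, -0.3, -0.1, 0, 0], [0, -0.3, -0.1, 0, 0]]]';  python3 drive.py '[[[0, -0.3, 0, 0, 0], [0, -0.3, 0, 0, 0]]]';  python3 drive.py '[[[0, -0.3, 0, 0, 0], [0, -0.3, 0, 0, 0]]]'; python3 -c "
from h import *
crop('side','s6.png',195,160,345,280,4)
go(cr(-84,-2,48),A)"
```

```text
time: 13.3
position: [472.9, -4.4, 51.5]
orientation: [0.718, 0.696, -0.01, -0.012]
contact_force: [-2.8, 7.0, 1.2]
gripper_width: 0.562
finger_force: 62.4
time: 13.55
position: [472.8, -4.5, 51.4]
orientation: [0.717, 0.696, -0.009, -0.013]
contact_force: [-1.3, 13.5, -2.2]
gripper_width: 0.567
finger_force: 62.3
time: 13.8
position: [472.6, -4.5, 51.5]
orientation: [0.717, 0.697, -0.007, -0.014]
contact_force: [-2.3, 20.0, -2.1]
gripper_width: 0.569
finger_force: 62.3
shift [5.6 1.9 3.5] turn 0.006 j7 -0.68
```

View pics/s6.png

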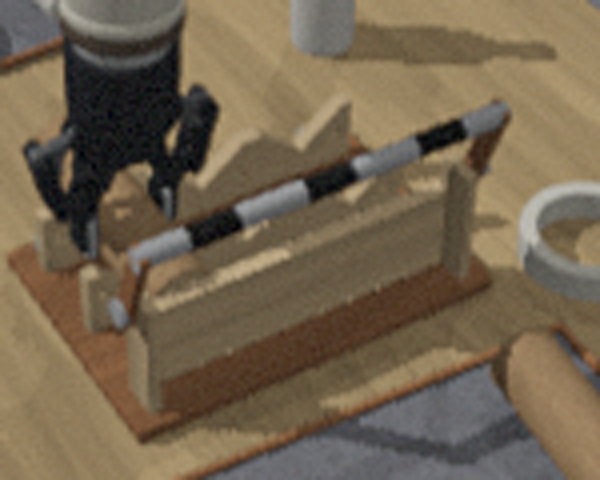

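Side crop: the tube lies in the nearest vee with its back at the stop, and contact is confirmed by the 20 N push. Relaxing the push, then letting go.

The manual's scale: shifts go in cm. Converting my numbers, 7 mm is 0.7, 2 mm is 0.2.

```bash
python3 drive.py '[[[0, 0.7, 0, 0.2, 0], [0, 0.7, 0, 0.2, 0], [0.85, 0.7, 0, 0.2, 0], [0.85, 0.7, 0, 0.2, 0], [0.85, 0.7, 0, 0.2, 0]]]'; python3 drive.py '[[[0.85, 0, 0, -3, 0], [0.85, 0, 0, -8, 0], [0.85, 0, 0, -13, 0], [0.85, 0, 0, -18, 0]]]'; python3 -c "
from h import *
crop('top','t3.png',225,130,395,250,4.7)
go([639,-314,220],1.436-np.pi/2)"
```

```text
time: 14.48
position: [472.5, -6.5, 48.7]
orientation: [0.719, 0.695, -0.012, -0.011]
contact_force: [0.0, -0.4, 0.0]
gripper_width: 0.849
finger_force: 0.0
time: 14.98
position: [478.0, -6.0, 230.0]
orientation: [0.719, 0.695, -0.012, -0.011]
contact_force: [1.9, -0.9, 0.4]
gripper_width: 0.848
finger_force: 0.0
shift [-303.9  167.6   12.4] turn 0.102 j7 -0.44
```

Converted, 150 mm is 15, -270 mm is -27.

```bash
python3 drive.py '[[[0.85, -5.4, 3, 0, 0.05], [0.85, -10.8, 6, 0, 0.102], [0.85, -16.2, 9, 0, 0.102], [0.85, -21.6, 12, 0, 0.102], [0.85, -27, 15, 0, 0.102]]]'; python3 -c "
from h import *
go([639.5,-310,60],1.436-np.pi/2)"
```

```text
time: 15.65
position: [619.4, -283.1, 223.8]
orientation: [0.754, 0.657, -0.013, -0.01]
contact_force: [0.5, 0.6, 0.6]
gripper_width: 0.85
finger_force: 0.0
shift [-22.9  29.  163.1] turn -0.001 j7 -0.16
```

View pics/t3.png

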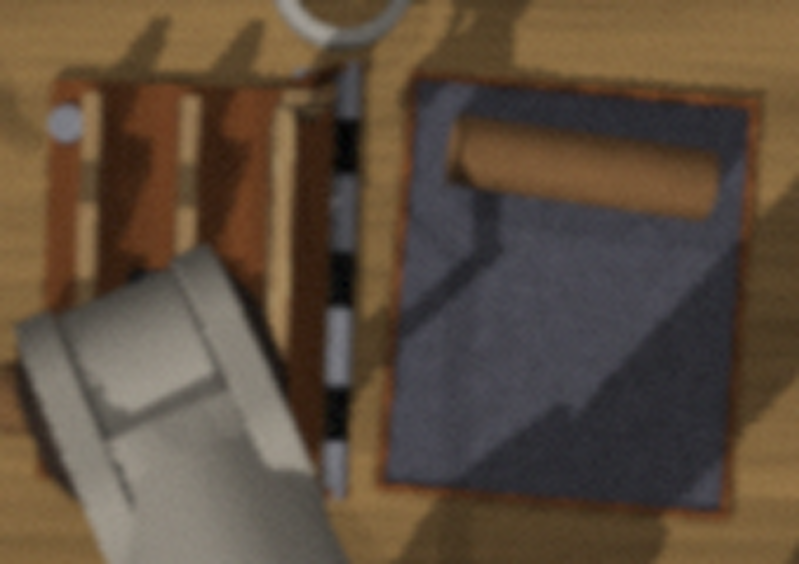

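Top crop: the near slot of the tray is empty, the far tube is unmoved at about (585,168), and the bail is back. Grasping the far tube.

```bash
python3 drive.py '[[[0.85, -0.8, 1, 5, 0], [0.85, -1.6, 2, 10, 0], [0.85, -2.3, 3, 15, 0], [0.85, -2.3, 3.2, 16.3, 0], [0.85, -2.3, 3.2, 16.3, 0]]]'; python3 -c "
from h import *
go([639.5,-310,12],1.436-np.pi/2)"
```

```text
time: 16.27
position: [641.8, -307.3, 60.1]
orientation: [0.753, 0.658, -0.013, -0.011]
contact_force: [0.0, 0.3, 1.2]
gripper_width: 0.85
finger_force: 0.0
shift [-2.8 -0.3 48.2] turn -0.0 j7 -0.2
```

Converted, 48 mm is 4.8, 25 mm is 2.5.

```bash
python3 drive.py '[[[0.85, -0.28, 0, 2.5, 0], [0.85, -0.28, 0, 4.8, 0], [0.85, -0.28, 0, 4.8, 0], [0, -0.28, 0, 4.8, 0], [0, -0.28, 0, 4.8, 0]]]'; python3 drive.py '[[[0, 0, 0, 0, 0], [0, 0, 0, 0, 0], [0, 0, 0, -5, 0], [0, 0, 0, -11, 0], [0, 0, 0, -16.5, 0]]]';python3 drive.py '[[[0, 0, 0, -3, 0], [0, 0, 0, -5.5, 0], [0, 0, 0, -5.5, 0]]]';  python3 -c "
from h import *
go(cr(84,-2,225),A)"
```

```text
time: 16.9
position: [641.0, -310.8, 13.8]
orientation: [0.753, 0.658, -0.012, -0.01]
contact_force: [0.2, -0.2, 0.0]
gripper_width: 0.566
finger_force: 61.8
time: 17.52
position: [645.3, -310.6, 178.9]
orientation: [0.753, 0.658, -0.013, -0.011]
contact_force: [1.1, 0.2, -1.6]
gripper_width: 0.569
finger_force: 62.2
time: 17.9
position: [648.5, -310.7, 234.6]
orientation: [0.753, 0.657, -0.012, -0.009]
contact_force: [0.4, -1.3, -1.6]
gripper_width: 0.569
finger_force: 62.2
shift [302.5 -47.2   8.9] turn -0.102 j7 -0.12
```

```bash
python3 drive.py '[[[0, 6, -0.9, 0, -0.05], [0, 12, -1.9, 0, -0.102], [0, 18, -2.8, 0, -0.102], [0, 24, -3.8, 0, -0.102], [0, 30, -4.7, 0, -0.102]]]';  python3 -c "
from h import *
go(cr(84,6,110),A)"
```

```text
time: 18.52
position: [640.1, -5.7, 230.2]
orientation: [0.719, 0.695, -0.013, -0.012]
contact_force: [0.6, 0.8, -0.9]
gripper_width: 0.567
finger_force: 62.2
shift [  9.4   6.6 120. ] turn 0.0 j7 -0.49
```

Converted, 5 mm is 0.5, 120 mm is 12.

```bash
python3 drive.py '[[[0, 0.9, 0.5, 4, 0], [0, 0.9, 0.5, 8, 0], [0, 0.9, 0.5, 12, 0], [0, 0.9, 0.5, 12, 0]]]';python3 -c "
from h import *
go(cr(84,4,50),A);print(cr(84,4,50))"; python3 drive.py '[[[0, 0, 0, 2.5, 0], [0, 0, -0.15, 4.5, 0], [0, 0, -0.15, 5.7, 0], [0, 0, -0.15, 6, 0], [0, 0, -0.15, 6, 0]]]'
```

```text
time: 19.02
position: [638.7, 1.0, 107.1]
orientation: [0.719, 0.695, -0.016, -0.014]
contact_force: [-0.7, -0.3, -1.1]
gripper_width: 0.567
finger_force: 62.3
shift [ 0.7  6.3 56.9] turn 0.001 j7 -0.57
[np.float64(642.5874264758436), np.float64(1.3422384469101627), 50]
time: 19.65
position: [639.4, 1.8, 52.4]
orientation: [0.719, 0.695, -0.012, -0.011]
contact_force: [-0.1, -0.0, -0.8]
gripper_width: 0.568
finger_force: 62.4
```

Converted, -4 mm is -0.4, -2 mm is -0.2.

```bash
python3 drive.py '[[[0, -0.2, 0.15, 0.2, 0], [0, -0.4, 0.15, 0.2, 0]]]'; python3 drive.py '[[[0, -0.4, 0, 0, 0], [0, -0.4, 0, 0, 0]]]';  python3 drive.py '[[[0, -0.3, 0, 0, 0], [0, -0.3, 0, 0, 0]]]'; python3 drive.py '[[[0, -0.3, 0, 0, 0], [0, -0.3, 0, 0, 0]]]'
```

```text
time: 19.9
position: [640.0, 0.6, 51.8]
orientation: [0.718, 0.696, -0.011, -0.012]
contact_force: [-4.4, 3.4, 5.5]
gripper_width: 0.566
finger_force: 62.8
time: 20.15
position: [639.7, -2.8, 51.6]
orientation: [0.718, 0.696, -0.011, -0.013]
contact_force: [-4.9, 4.8, 5.0]
gripper_width: 0.566
finger_force: 62.7
time: 20.4
position: [639.6, -2.8, 51.5]
orientation: [0.717, 0.697, -0.01, -0.014]
contact_force: [-2.9, 10.8, 3.2]
gripper_width: 0.571
finger_force: 62.5
time: 20.65
position: [639.4, -2.8, 51.4]
orientation: [0.717, 0.697, -0.008, -0.015]
contact_force: [-2.6, 15.5, 0.7]
gripper_width: 0.561
finger_force: 62.2
```

Converted, 2 mm is 0.2, 6 mm is 0.6.

```bash
python3 drive.py '[[[0, 0.6, -0.05, 0.2, 0], [0, 0.6, -0.05, 0.2, 0], [0.85, 0.6, -0.05, 0.2, 0], [0.85, 0.6, -0.05, 0.2, 0], [0.85, 0.6, -0.05, 0.2, 0]]]'; python3 drive.py '[[[0.85, 0, 0, -3, 0], [0.85, 0, 0, -8, 0], [0.85, 0, 0, -13, 0], [0.85, 0, 0, -18, 0]]]'; python3 drive.py '[[[0.85, 6.2, 0, 0, 0], [0.85, 12.4, 0, 0, 0], [0.85, 18.6, 0, 0, 0], [0.85, 24.8, 0, 0, 0]]]'
python3 - <<'E'
from h import *
t=manip.snapshot("top");s=manip.snapshot("side");a=cv2.resize(t[130:250,220:320],None,fx=4,fy=4,interpolation=2);b=cv2.resize(s[160:280,200:300],None,fx=4,fy=4,interpolation=2)
cv2.imwrite("pics/ts.png",np.hstack([a,b]))
E
```

```text
time: 21.28
position: [639.9, -7.0, 48.0]
orientation: [0.719, 0.695, -0.012, -0.011]
contact_force: [-0.2, -0.5, -0.9]
gripper_width: 0.855
finger_force: 0.0
time: 21.78
position: [645.6, -6.5, 229.4]
orientation: [0.719, 0.695, -0.012, -0.011]
contact_force: [0.8, -1.3, -0.3]
gripper_width: 0.85
finger_force: 0.0
time: 22.28
position: [654.3, 242.9, 227.3]
orientation: [0.719, 0.695, -0.012, -0.011]
contact_force: [0.8, -0.1, 0.9]
gripper_width: 0.851
finger_force: 0.0
```

View pics/ts.png

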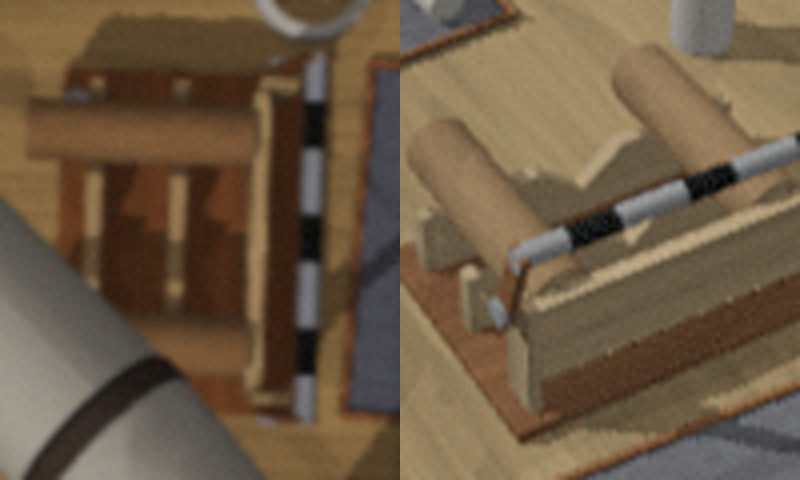

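Both tubes lie level on their flanks with back ends on the stop board (ends at about (255,130) and (250,345) in the top crop), and the bail is still back. Returning to the rod to bring it down.

```bash
python3 -c "
from h import *
go([516,-129,230],np.pi/2+A)"; python3 drive.py '[[[0.45, -5, -2, 0, -0.18], [0.45, -10, -4, 0, -0.36], [0.45, -15, -6, 0, -0.54], [0.45, -20, -8, 0, -0.72], [0.45, -25, -10, 0, -0.9]]]'; python3 drive.py '[[[0.45, 0, 0, 0, -0.18], [0.45, 0, 0, 0, -0.36], [0.45, 0, 0, 0, -0.54], [0.45, 0, 0, 0, -0.67]]]'; python3 -c "
from h import *
go([516,-129,230],np.pi/2+A)"
```

```text
shift [-384.7 -126.2    0.6] turn -1.557 j7 -0.82
time: 23.0
position: [544.9, -6.9, 231.2]
orientation: [0.342, 0.939, -0.007, -0.015]
contact_force: [0.0, -0.7, 0.2]
gripper_width: 0.451
finger_force: 0.0
time: 23.5
position: [545.7, -5.5, 231.1]
orientation: [0.015, 1.0, -0.001, -0.017]
contact_force: [0.3, -0.1, 0.4]
gripper_width: 0.451
finger_force: 0.0
shift [  25.8 -124.4    2.3] turn 0.003 j7 0.86
```

Converted, -124 mm is -12.4, -60 mm is -6.

```bash
python3 drive.py '[[[0.45, 1.2, -6, 0, 0], [0.45, 2.6, -12.4, 0, 0], [0.45, 2.6, -12.4, 3, 0], [0.45, 2.6, -12.4, 6, 0], [0.45, 2.6, -12.4, 6, 0]]]'; python3 -c "
from h import *
go([516,-130,147],np.pi/2+A)"
```

```text
time: 24.12
position: [511.8, -128.6, 170.7]
orientation: [0.018, 1.0, -0.001, -0.019]
contact_force: [-0.2, 1.0, -0.0]
gripper_width: 0.447
finger_force: 0.0
shift [-5.2 -1.2 23.6] turn -0.001 j7 1.02
```

```bash
python3 drive.py '[[[0.45, -0.3, -0.1, 1.2, 0], [0.45, -0.5, -0.1, 2.35, 0], [0.45, -0.5, -0.1, 2.35, 0], [0, -0.5, -0.1, 2.35, 0], [0, -0.5, -0.1, 2.35, 0]]]'; python3 drive.py '[[[0, 0, 0, 0, 0], [0, 0, 0, 0, 0]]]'
```

```text
time: 24.75
position: [518.0, -129.0, 149.5]
orientation: [0.017, 1.0, -0.001, -0.016]
contact_force: [-0.4, -0.2, 1.4]
gripper_width: 0.158
finger_force: 58.5
time: 25.0
position: [518.0, -129.1, 149.4]
orientation: [0.017, 1.0, -0.001, -0.016]
contact_force: [-0.1, -0.7, 4.6]
gripper_width: 0.164
finger_force: 59.0
```

Converted, 60 mm is 6, 49.3 mm is 4.93.

```bash
python3 drive.py '[[[0, 0, 1.14, -0.26, 0], [0, 0, 2.44, -0.29, 0], [0, 0, 3.7, -0.07, 0], [0, 0, 4.93, 0.4, 0], [0, 0, 6, 1.1, 0]]]'; python3 drive.py '[[[0, 0, 0.93, 0.9, 0], [0, 0, 1.66, 1.97, 0], [0, 0, 2.17, 3.17, 0], [0, 0, 2.43, 4.4, 0], [0, 0, 2.46, 4.8, 0]]]'; python3 drive.py '[[[0, 0, 0, 0.1, 0], [0.45, 0, 0, 0.1, 0], [0.45, 0, 0, 0.1, 0]]]'
```

```text
time: 25.62
position: [519.8, -71.1, 138.0]
orientation: [0.018, 1.0, -0.003, -0.016]
contact_force: [2.6, -8.5, -5.2]
gripper_width: 0.162
finger_force: 64.6
time: 26.25
position: [520.5, -44.3, 89.6]
orientation: [0.017, 1.0, -0.001, -0.015]
contact_force: [5.6, -0.8, 2.1]
gripper_width: 0.162
finger_force: 76.4
time: 26.62
position: [517.7, -43.9, 88.1]
orientation: [0.017, 1.0, -0.0, -0.017]
contact_force: [0.4, -0.1, -0.5]
gripper_width: 0.451
finger_force: 0.0
```

Converted, -140 mm is -14, -110 mm is -11.

```bash
python3 drive.py '[[[0.6, 0, 0, -5, 0], [0.6, 0, 0, -11, 0], [0.6, 0, 0, -14, 0]]]'
cat > cones.py <<'E'
from h import *
def cones():
    t=manip.snapshot("top");h=cv2.cvtColor(t,cv2.COLOR_BGR2HSV)
    m=(h[...,2]>95)&(h[...,1]<60)&win(t,119,165,174,260)
    out=[]
    for c in big(cv2.morphologyEx(m.astype(np.uint8),cv2.MORPH_OPEN,np.ones((3,3))),5,60):
        r=cv2.minAreaRect(c);p=c[:,0].astype(float)
        vx,vy,x,y=cv2.fitLine(c,cv2.DIST_L2,0,.01,.01).ravel();d=np.array([vx,vy])*(-1 if vx>0 else 1) # toward -u = +y (nose)
        mm=np.argwhere(cv2.drawContours(np.zeros(t.shape[:2],np.uint8),[c],-1,1,-1))[:,::-1]
        c0=mm.mean(0);d=np.linalg.svd(mm-c0,full_matrices=False)[2][0];d*=-np.sign(d[0])
        s=(mm-c0)@d;w=(mm-c0)@[-d[1],d[0]]
        prof=[round(np.ptp(w[(s>k-1)&(s<=k+1)])+1,1) if ((s>k-1)&(s<=k+1)).any() else 0 for k in range(-20,21,2)]
        nose=plane("top",c0+d*(s.max()+.5),32);tail=plane("top",c0+d*(s.min()-.5),25);v=nose-tail
        print(np.round(c0,1),"rect",np.round(r[1],1),"tail",np.round(tail,1),"nose",np.round(nose,1),"L",round(np.linalg.norm(v),1),"ang",round(np.arctan2(v[1],v[0]),3));print(prof)
    return t
if __name__=="__main__":
    t=cones();s=manip.snapshot("side")
    a=cv2.resize(t[155:270,110:185],None,fx=4,fy=4,interpolation=2);b=cv2.resize(s[130:245,110:235],None,fx=4,fy=4,interpolation=2)
    cv2.imwrite("pics/c1.png",np.hstack([a,b]))
E
python3 cones.py
```

```text
time: 27.0
position: [523.8, -43.4, 231.2]
orientation: [0.017, 1.0, -0.001, -0.016]
contact_force: [0.5, 0.1, 0.3]
gripper_width: 0.6
finger_force: 0.0
[144.3 180.6] rect [13.3 40.5] tail [591.3 291.3  25. ] nose [575.8 425.   32. ] L 134.8 ang 1.686
[np.float64(9.1), np.float64(10.2), np.float64(11.2), np.float64(11.2), np.float64(11.2), np.float64(10.2), np.float64(12.0), np.float64(13.1), np.float64(14.1), np.float64(14.2), np.float64(13.1), np.float64(13.1), np.float64(13.1), np.float64(13.1), np.float64(14.1), np.float64(13.2), np.float64(12.0), np.float64(11.2), np.float64(9.2), np.float64(8.1), np.float64(6.0)]
[144.4 213.8] rect [13.1 40.5] tail [482.8 289.6  25. ] nose [466.6 422.9  32. ] L 134.5 ang 1.692
[np.float64(9.1), np.float64(10.2), np.float64(11.2), np.float64(11.2), np.float64(11.2), np.float64(11.0), np.float64(11.0), np.float64(13.3), np.float64(14.1), np.float64(13.3), np.float64(13.3), np.float64(13.3), np.float64(13.3), np.float64(14.1), np.float64(13.3), np.float64(13.3), np.float64(11.3), np.float64(11.2), np.float64(10.2), np.float64(8.1), np.float64(6.0)]
[138.6 246.9] rect [12. 39.] tail [368.8 307.9  25. ] nose [364.4 437.2  32. ] L 129.5 ang 1.604
[np.float64(7.0), np.float64(11.0), np.float64(11.0), np.float64(11.0), np.float64(11.0), np.float64(10.0), np.float64(10.0), np.float64(13.0), np.float64(13.0), np.float64(13.0), np.float64(13.0), np.float64(13.0), np.float64(13.0), np.float64(13.0), np.float64(13.0), np.float64(13.0), np.float64(11.0), np.float64(11.0), np.float64(10.0), np.float64(8.0), np.float64(5.0)]
```

View pics/c1.png

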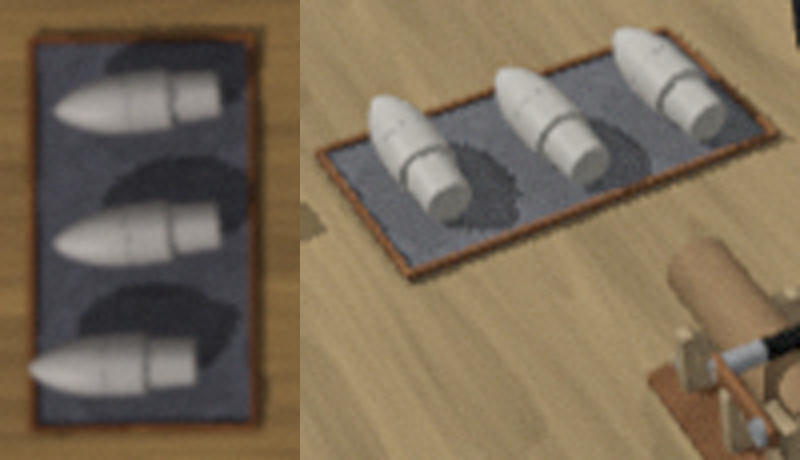

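Top half of the crop: cone seats (belt/shoulder step) at about (172,98), (172,235), (147,365), noses left. Side half: the same steps at about (680,88), (560,130), (428,168), and the bail is down on the tubes.

Run:
```python
from h import *
T=lambda u,v:(110+(u+.5)/4-.5,155+(v+.5)/4-.5)
S=lambda u,v:(110+(u-300+.5)/4-.5,130+(v+.5)/4-.5)
for a,b,ang in(((172,98),(680,88),1.686),((172,235),(560,130),1.692),((147,365),(428,168),1.604)):
    p,e=tri(T(*a),S(*b));q=plane("top",T(*a),45)
    g=q+16*np.array([np.cos(ang),np.sin(ang),0])
    print(np.round(p,1),round(e,1),"seat",np.round(q,1),"grip",np.round(g,1))
go([575,330,180],1.686-np.pi/2)
```

```text
[586.3 327.5  43. ] 3.4 seat [587.7 326.3  45. ] grip [585.8 342.2  45. ]
[475.8 324.7  45.5] 1.6 seat [476.5 324.5  45. ] grip [474.6 340.4  45. ]
[370.4 345.1  37.4] 0.9 seat [371.6 343.   45. ] grip [371. 359.  45.]
shift [-38.9 375.   49.9] turn 1.421 j7 0.92
```

Converted, 300 mm is 30, 240 mm is 24.

```bash
python3 drive.py '[[[0.9, -1, 6, 0, 0.18], [0.9, -2, 12, 0, 0.36], [0.9, -3, 18, 0, 0.54], [0.9, -3.5, 24, 0, 0.72], [0.9, -3.9, 30, 0, 0.9]]]'; python3 drive.py '[[[0.9, 0, 0, 0, 0.18], [0.9, 0, 0, 0, 0.36], [0.9, 0, 0, 0, 0.521]]]';  python3 -c "
from h import *
go([585.5,343,80],1.686-np.pi/2)"
```

```text
time: 27.72
position: [571.9, 255.3, 224.9]
orientation: [0.453, 0.891, -0.009, -0.015]
contact_force: [1.1, -0.0, 0.2]
gripper_width: 0.899
finger_force: 0.0
time: 28.1
position: [571.3, 254.1, 224.8]
orientation: [0.667, 0.745, -0.013, -0.013]
contact_force: [-0.1, 0.6, 0.1]
gripper_width: 0.901
finger_force: 0.0
shift [ 86.6  29.1 143.9] turn -0.004 j7 -0.75
```

Converted, 144 mm is 14.4, 120 mm is 12.

```bash
python3 drive.py '[[[0.9, 3, 1, 4, 0], [0.9, 6, 2, 8, 0], [0.9, 8.6, 2.9, 12, 0], [0.9, 8.6, 2.9, 14.4, 0], [0.9, 8.6, 2.9, 14.4, 0]]]'; python3 -c "
from h import *
go([585.5,343,13],1.686-np.pi/2)
from cones import cones
cones()"
```

```text
time: 28.72
position: [584.6, 340.7, 78.6]
orientation: [0.665, 0.747, -0.015, -0.013]
contact_force: [0.4, -0.2, 0.1]
gripper_width: 0.897
finger_force: 0.0
shift [ 2.2  3.7 65.5] turn 0.001 j7 -0.91
[145.6 198.6] rect [68. 54.] tail [422.  249.4  25. ] nose [624.3 452.4  32. ] L 286.7 ang 0.787
[np.float64(30.7), np.float64(34.9), np.float64(38.5), np.float64(39.2), np.float64(42.7), np.float64(43.4), np.float64(45.6), np.float64(45.6), np.float64(48.4), np.float64(47.7), np.float64(48.4), np.float64(47.7), np.float64(47.0), np.float64(31.4), np.float64(31.4), np.float64(32.1), np.float64(32.1), np.float64(32.1), np.float64(32.1), np.float64(31.4), np.float64(30.7)]
[138.7 246.6] rect [13. 39.] tail [369.9 307.8  25. ] nose [364.9 437.2  32. ] L 129.7 ang 1.609
[np.float64(8.0), np.float64(11.0), np.float64(11.0), np.float64(11.0), np.float64(11.0), np.float64(11.0), np.float64(11.0), np.float64(14.0), np.float64(14.0), np.float64(14.0), np.float64(14.0), np.float64(14.0), np.float64(13.0), np.float64(13.0), np.float64(13.0), np.float64(13.0), np.float64(13.0), np.float64(11.0), np.float64(11.0), np.float64(9.0), np.float64(6.0)]
```

```bash
python3 drive.py '[[[0.9, 0.22, 0.37, 3.5, 0], [0.9, 0.22, 0.37, 6.5, 0], [0.9, 0.22, 0.37, 6.5, 0], [0, 0.22, 0.37, 6.5, 0], [0, 0.22, 0.37, 6.5, 0]]]'; python3 drive.py '[[[0, 0, 0, 0, 0], [0, 0, 0, 0, 0], [0, 0, 0, -3, 0], [0, 0, 0, -8, 0], [0, 0, 0, -12, 0]]]'; python3 -c "
from h import *
go(cr(84,220,140),A)"
```

```text
time: 29.4
position: [589.4, 346.1, 19.7]
orientation: [0.665, 0.746, -0.01, -0.011]
contact_force: [-0.6, -0.7, 4.1]
gripper_width: 0.565
finger_force: 60.6
time: 30.02
position: [592.3, 345.7, 139.4]
orientation: [0.665, 0.747, -0.011, -0.012]
contact_force: [0.4, 0.2, -1.0]
gripper_width: 0.563
finger_force: 61.7
shift [-134.3   42.4   -2.4] turn 0.15 j7 -0.88
```

```bash
sed -i 's/O=np.array(\[558.5/O=np.array([557.0/' h.py
python3 - <<'E'
from h import *
im=cv2.imread("pics/side0.png");h=cv2.cvtColor(im,cv2.COLOR_BGR2HSV)
print("base plane0 near edge",np.round(plane("side",(277,174),0),0), "mid",np.round(plane("side",(277,169),0),0))
t=cv2.imread("pics/top0.png");ht=cv2.cvtColor(t,cv2.COLOR_BGR2HSV)
def cap(h,w):
    m=((h[...,0]<12)|(h[...,0]>172))&(h[...,1]>140)&(h[...,2]>110)&w;p=np.argwhere(m)[:,::-1];return p.mean(0),len(p)
a,na=cap(ht,win(t,190,110,215,140));b,nb=cap(h,win(im,265,125,290,145));print(a,na,b,nb,tri(a,b))
go(cr(84,220,140),A)
for y in (104,145,170): print(np.round(cr(84,y,0),0))
E
```

```text
base plane0 near edge [751. 147.   0.] mid [766. 169.   0.]
[200.0952381  121.61904762] 21 [276.11111111 134.44444444] 9 (array([755.67262706, 163.4378915 , 141.94910851]), np.float64(4.255683253933003))
shift [-134.1   40.9   -2.4] turn 0.15 j7 -0.88
[644. 101.   0.]
[646. 142.   0.]
[647. 167.   0.]
```

Glue is at about (756,162), which clears the gripper path by more than 25 mm. Moving to the pre-insert pose.

Converted, -134 mm is -13.4, -90 mm is -9.

```bash
python3 drive.py '[[[0, -4.5, 1.4, 0, 0.075], [0, -9, 2.8, 0, 0.15], [0, -13.4, 4.1, 0, 0.15], [0, -13.4, 4.1, 0, 0.15]]]';  python3 -c "
from h import *
go(cr(84,175,60),A)"
```

```text
time: 30.52
position: [651.2, 209.8, 135.0]
orientation: [0.722, 0.691, -0.013, -0.009]
contact_force: [0.8, -0.5, -0.9]
gripper_width: 0.563
finger_force: 61.7
shift [-37.2  -0.3  75.3] turn -0.009 j7 -0.82
```

Converted, 75 mm is 7.5, 70 mm is 7.

```bash
python3 drive.py '[[[0, -1.5, 0, 4, -0.009], [0, -3, 0, 7, -0.009], [0, -3.7, 0, 7.5, -0.009], [0, -3.7, 0, 7.5, -0.009]]]';  python3 - <<'E'
from h import *
go(cr(84,175,60),A)
t=manip.snapshot("top");s=manip.snapshot("side")
q=[proj(n,cr(84,120,67)) for n in("top","side")];print(q)
o=[]
for im,c in((t,q[0]),(s,q[1])):
    x,y=int(c[0])-30,int(c[1])-38;o.append(cv2.resize(im[y:y+75,x:x+62],None,fx=6,fy=6,interpolation=2));print(x,y)
cv2.imwrite("pics/c2.png",np.hstack(o))
E
```

```text
time: 31.02
position: [644.6, 180.1, 61.1]
orientation: [0.716, 0.698, -0.012, -0.011]
contact_force: [-0.7, 0.6, -1.1]
gripper_width: 0.564
finger_force: 61.8
shift [-7.8  2.5  1. ] turn 0.008 j7 -0.81
[array([216.57110994, 161.27695227]), array([254.54158974, 173.07419931])]
186 123
224 135
```

View pics/c2.png

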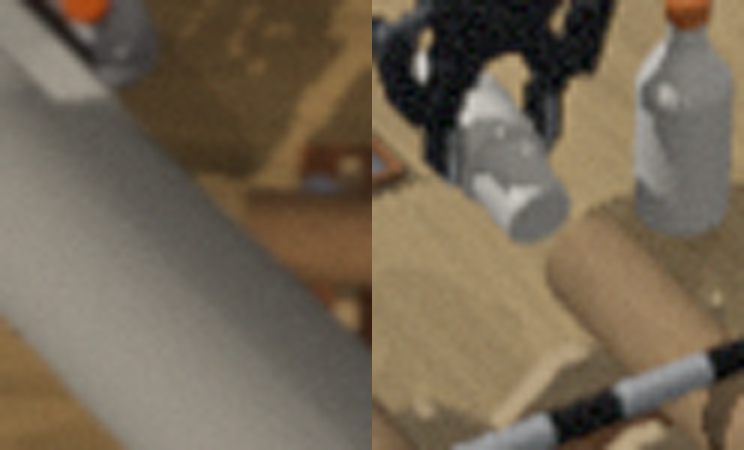

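Side half: the cone hangs in the fingers with its tail disc centred at about (541,214), just left of the far tube's mouth (top edge near (575,240)). Working out the tail's height from its ray.

Run:
```python
from h import *
s=manip.sense();M=Ro.from_quat(s["orientation"]).as_matrix();g=s["position"]-12*M[:,2]
n=np.array([M[0,1],M[1,1],0]);n/=np.linalg.norm(n)
for p in((541,212),(541,217)):
    o,d=ray("side",(224+(p[0]-372+.5)/6-.5,135+(p[1]+.5)/6-.5));X=o+d*(n@(g-o))/(n@d)
    c=RA.T@(X[:2]-O);print("tail world",np.round(X,1),"cradle",np.round(c,1))
# check with mouth of tube: nose-end visible rim/centre at cradle (84,88,67)
print("mouth top proj crop",(proj("side",cr(84,88,92))-[224,135])*6+[372,0],"left/right",(proj("side",cr(59,88,67))-[224,135])*6+[372,0],(proj("side",cr(109,88,67))-[224,135])*6+[372,0])
print("TCP cradle",RA.T@(s["position"][:2]-O))
```

```text
tail world [644.3 132.   69.8] cradle [ 82.8 134.7]
tail world [644.3 132.   66.6] cradle [ 82.8 134.7]
mouth top proj crop [588.32376707 222.56914701] left/right [544.57622923 278.22498533] [630.59013658 246.70642328]
TCP cradle [ 81.96699576 184.33608375]
```

Converted, -40 mm is -4, 1 mm is 0.1.

```bash
python3 drive.py '[[[0, -2, 0.1, 0, 0], [0, -4, 0.1, 0, 0], [0, -4.4, 0.1, 0, 0], [0, -4.4, 0.1, 0, 0]]]'; python3 drive.py '[[[0, -0.4, 0, 0, 0], [0, -0.8, 0, 0, 0], [0, -1.2, 0, 0, 0], [0, -1.2, 0, 0, 0]]]'
```

```text
time: 31.62
position: [644.4, 134.7, 60.5]
orientation: [0.717, 0.697, -0.012, -0.011]
contact_force: [0.1, 1.0, -0.5]
gripper_width: 0.56
finger_force: 61.8
time: 32.12
position: [643.9, 123.3, 60.3]
orientation: [0.716, 0.698, -0.013, -0.011]
contact_force: [0.6, -0.8, -0.3]
gripper_width: 0.566
finger_force: 61.7
```

Converted, -8 mm is -0.8, -4 mm is -0.4.

```bash
python3 drive.py '[[[0, -0.4, 0, 0, 0], [0, -0.8, 0, 0, 0], [0, -0.8, 0, 0, 0]]]'; python3 -c "
from h import *
s=manip.sense();print(RA.T@(s['position'][:2]-O))"
```

```text
time: 32.5
position: [643.7, 115.0, 60.3]
orientation: [0.716, 0.698, -0.013, -0.011]
contact_force: [0.4, -1.0, -0.2]
gripper_width: 0.563
finger_force: 61.7
[ 82.70633    117.71777724]
```

Converted, 1 mm is 0.1, -8 mm is -0.8.

```bash
python3 drive.py '[[[0, -0.4, 0, 0.1, 0], [0, -0.8, 0, 0.15, 0], [0, -0.8, 0, 0.15, 0]]]'; python3 drive.py '[[[0, -0.4, 0, 0.1, 0], [0, -0.8, 0, 0.1, 0], [0, -0.8, 0, 0.1, 0]]]'
```

```text
time: 32.88
position: [643.9, 107.8, 59.4]
orientation: [0.716, 0.698, -0.012, -0.011]
contact_force: [0.4, 2.0, 2.5]
gripper_width: 0.566
finger_force: 62.3
time: 33.25
position: [643.9, 101.0, 58.9]
orientation: [0.716, 0.698, -0.011, -0.011]
contact_force: [1.5, 3.2, 5.8]
gripper_width: 0.565
finger_force: 62.4
```

```bash
python3 drive.py '[[[0, -0.3, 0, 0, 0], [0, -0.5, 0, 0, 0], [0, -0.5, 0, 0, 0]]]'; python3 -c "
from h import *
s=manip.sense();print(RA.T@(s['position'][:2]-O))"
```

```text
time: 33.62
position: [643.8, 100.7, 59.1]
orientation: [0.715, 0.699, -0.008, -0.013]
contact_force: [3.0, 11.1, 2.5]
gripper_width: 0.565
finger_force: 62.2
[ 83.32452911 103.44002822]
```

Converted, -6 mm is -0.6, -4 mm is -0.4.

```bash
python3 drive.py '[[[0, -0.4, 0, 0, 0], [0, -0.6, 0, 0, 0], [0, -0.6, 0, 0, 0]]]'; python3 drive.py '[[[0, -0.4, 0, 0, 0], [0, -0.6, 0, 0, 0], [0, -0.6, 0, 0, 0]]]'
```

```text
time: 34.0
position: [643.2, 100.2, 59.6]
orientation: [0.714, 0.7, -0.006, -0.015]
contact_force: [3.1, 18.4, 1.1]
gripper_width: 0.561
finger_force: 61.6
time: 34.38
position: [642.8, 97.4, 59.8]
orientation: [0.713, 0.701, -0.004, -0.016]
contact_force: [3.0, 24.4, -0.2]
gripper_width: 0.56
finger_force: 62.1
```

Converted, 12 mm is 1.2.

```bash
python3 drive.py '[[[0, 1.2, 0, 0, 0], [0, 1.2, 0, 0, 0], [0.85, 1.2, 0, 0, 0], [0.85, 1.2, 0, 0, 0], [0.85, 1.2, 0, 0, 0]]]'; python3 drive.py '[[[0.85, 0, 0, -4, 0], [0.85, 0, 0, -10, 0], [0.85, 5, -1, -15, 0], [0.85, 10, -4, -16, 0], [0.85, 15, -9, -16, 0]]]'
cat > prof.py <<'E'
from h import *
import sys
vx=float(sys.argv[1])
t=manip.snapshot("top");s=manip.snapshot("side")
for n,im,c in(("top",t,(0,25)),("side",s,(0,25)),("side2",s,(-10,22))):
    h=cv2.cvtColor(im,cv2.COLOR_BGR2HSV).astype(np.float32);n=n[:4].replace("2","")
    n="top" if n=="top" else "side"
    print(n,[(y,int(cv2.getRectSubPix(h[...,1],(1,1),tuple(map(float,proj(n,cr(vx+c[0],y,67+c[1])))))[0,0])) for y in range(70,190,4)])
E
python3 prof.py 83.3
```

```text
time: 35.0
position: [642.9, 93.0, 57.4]
orientation: [0.717, 0.697, -0.013, -0.011]
contact_force: [0.4, -0.4, -0.4]
gripper_width: 0.851
finger_force: 0.0
time: 35.62
position: [570.9, 240.5, 222.1]
orientation: [0.717, 0.697, -0.01, -0.011]
contact_force: [-0.2, 1.0, 0.9]
gripper_width: 0.85
finger_force: 0.0
top [(70, 141), (74, 137), (78, 140), (82, 132), (86, 89), (90, 34), (94, 18), (98, 17), (102, 17), (106, 17), (110, 16), (114, 18), (118, 17), (122, 16), (126, 17), (130, 16), (134, 17), (138, 16), (142, 16), (146, 16), (150, 16), (154, 16), (158, 15), (162, 16), (166, 17), (170, 16), (174, 28), (178, 62), (182, 111), (186, 131)]
side [(70, 105), (74, 97), (78, 98), (82, 101), (86, 103), (90, 83), (94, 31), (98, 16), (102, 12), (106, 12), (110, 11), (114, 12), (118, 11), (122, 12), (126, 11), (130, 12), (134, 14), (138, 12), (142, 12), (146, 12), (150, 10), (154, 12), (158, 24), (162, 50), (166, 73), (170, 92), (174, 94), (178, 93), (182, 92), (186, 91)]
side [(70, 98), (74, 100), (78, 100), (82, 101), (86, 102), (90, 81), (94, 28), (98, 12), (102, 12), (106, 12), (110, 12), (114, 12), (118, 12), (122, 12), (126, 12), (130, 12), (134, 12), (138, 12), (142, 12), (146, 12), (150, 12), (154, 12), (158, 11), (162, 9), (166, 15), (170, 47), (174, 83), (178, 91), (182, 91), (186, 89)]
```

```bash
cat > tip.py <<'E'
from h import *
import sys
vx=float(sys.argv[1]);P=[]
for n in("top","side"):
    im=manip.snapshot(n);h=cv2.cvtColor(im,cv2.COLOR_BGR2HSV).astype(np.float32)
    c=proj(n,cr(vx,134,67));m=((h[...,1]<50)&(h[...,2]>70)).astype(np.uint8)
    k,lab=cv2.connectedComponents(m);L=lab[int(c[1]+.5),int(c[0]+.5)]
    pts=np.argwhere(lab==L)[:,::-1].astype(float)
    a=proj(n,cr(vx,180,67));b=proj(n,cr(vx,88,67));d=(a-b)/np.linalg.norm(a-b);e=np.array([-d[1],d[0]])
    s=(pts-b)@d;w=(pts-b)@e;sc=92/np.linalg.norm(a-b)
    print(n,len(pts),"mm along from mouth: min",round((s.min()-.5)*sc,1),"max",round((s.max()+.5)*sc,1))
    print(" width mm/mid by y:",[(round(y),round((np.ptp(w[abs(s*sc-y)<2.5])+1)*sc,1),round((w[abs(s*sc-y)<2.5].max()+w[abs(s*sc-y)<2.5].min())/2*sc,1)) for y in range(0,90,8) if (abs(s*sc-y)<2.5).any()])
    P.append(pts[s.argmax()]+.5*d)
print("tip",np.round(tri(*P)[0],1),"cradle",np.round(RA.T@(tri(*P)[0][:2]-O),1))
E
python3 tip.py 83.3
```

```text
top 337 mm along from mouth: min 0.4 max 93.2
 width mm/mid by y: [(0, np.float64(9.6), np.float64(9.2)), (8, np.float64(44.9), np.float64(1.0)), (16, np.float64(44.9), np.float64(0.6)), (24, np.float64(44.9), np.float64(0.4)), (32, np.float64(44.9), np.float64(-0.0)), (40, np.float64(44.9), np.float64(-0.3)), (48, np.float64(44.9), np.float64(-0.7)), (56, np.float64(41.7), np.float64(0.7)), (64, np.float64(38.4), np.float64(-1.3)), (72, np.float64(35.3), np.float64(-0.0)), (80, np.float64(28.8), np.float64(-0.3)), (88, np.float64(16.0), np.float64(-0.7))]
side 258 mm along from mouth: min 13.8 max 104.6
 width mm/mid by y: [(16, np.float64(4.2), np.float64(-29.9)), (24, np.float64(69.3), np.float64(2.6)), (32, np.float64(66.4), np.float64(0.9)), (40, np.float64(69.3), np.float64(2.2)), (48, np.float64(69.3), np.float64(2.1)), (56, np.float64(63.4), np.float64(1.9)), (64, np.float64(63.5), np.float64(1.8)), (72, np.float64(54.6), np.float64(3.1)), (80, np.float64(51.6), np.float64(1.5)), (88, np.float64(45.6), np.float64(1.3))]
tip [645.7 177.7  79.9] cradle [ 82.6 180.4]
```

The first cone is home, tip at cradle y ≈ 180 as it should be. Now the middle cone, re-measured first in case it was knocked.

```bash
python3 drive.py '[[[0.9, -4, 0, 0, 0], [0.9, -8, 0, 0, 0]]]'; python3 -c "
from cones import *
cones()
go([474.6,341.5,80],1.692-np.pi/2)"
```

```text
time: 36.08
position: [569.1, 155.6, 219.6]
orientation: [0.717, 0.697, -0.013, -0.011]
contact_force: [-0.3, -0.9, -0.9]
gripper_width: 0.896
finger_force: 0.0
[163.6 177.6] rect [33. 26.] tail [530.3 254.7  25. ] nose [649.6 327.9  32. ] L 140.1 ang 0.551
[np.float64(4.6), np.float64(7.3), np.float64(8.2), np.float64(9.9), np.float64(10.8), np.float64(12.7), np.float64(14.0), np.float64(15.4), np.float64(17.1), np.float64(18.5), np.float64(20.4), np.float64(21.2), np.float64(22.6), np.float64(23.8), np.float64(21.6), np.float64(18.0), np.float64(15.7), np.float64(10.4), np.float64(9.4), np.float64(5.5), np.float64(1.0)]
[144.3 213.7] rect [13.7 40.5] tail [483.  289.7  25. ] nose [466.8 422.9  32. ] L 134.4 ang 1.692
[np.float64(9.1), np.float64(10.2), np.float64(11.2), np.float64(11.2), np.float64(11.2), np.float64(10.2), np.float64(12.0), np.float64(13.1), np.float64(14.3), np.float64(14.3), np.float64(14.3), np.float64(13.1), np.float64(14.1), np.float64(14.3), np.float64(14.1), np.float64(13.3), np.float64(12.3), np.float64(11.0), np.float64(10.2), np.float64(8.1), np.float64(6.0)]
[138.6 246.8] rect [12. 39.] tail [369.2 307.9  25. ] nose [364.5 437.2  32. ] L 129.5 ang 1.607
[np.float64(7.0), np.float64(11.0), np.float64(11.0), np.float64(11.0), np.float64(11.0), np.float64(11.0), np.float64(11.0), np.float64(13.0), np.float64(13.0), np.float64(13.0), np.float64(13.0), np.float64(13.0), np.float64(13.0), np.float64(13.0), np.float64(13.0), np.float64(13.0), np.float64(12.0), np.float64(11.0), np.float64(10.0), np.float64(9.0), np.float64(6.0)]
shift [191.5 -97.5 140.5] turn -0.157 j7 -0.73
```

The manual's scale: shifts go in cm. Converting my numbers, 199 mm is 19.9, 195 mm is 19.5.

```bash
python3 drive.py '[[[0.9, 4.5, -2.5, 0, -0.08], [0.9, 9, -5, 0, -0.157], [0.9, 14, -7.5, 3, -0.157], [0.9, 19.5, -9.8, 6, -0.157], [0.9, 19.9, -9.8, 10, -0.157]]]'; python3 -c "
from h import *
go([474.6,349,13],1.692-np.pi/2)"
```

```text
time: 36.75
position: [471.3, 364.1, 123.4]
orientation: [0.658, 0.753, -0.01, -0.013]
contact_force: [-0.0, 0.5, -0.9]
gripper_width: 0.897
finger_force: 0.0
shift [-16.1   4.6 110.2] turn 0.014 j7 -1.04
```

```bash
python3 drive.py '[[[0.9, -0.8, 0.4, 3, 0.014], [0.9, -1.5, 0.46, 6.5, 0.014], [0.9, -1.5, 0.46, 6.5, 0.014]]]'; python3 -c "
from h import *
go([474.6,349,13],1.692-np.pi/2)"
```

```text
time: 37.12
position: [476.4, 341.7, 54.8]
orientation: [0.666, 0.746, -0.015, -0.012]
contact_force: [-0.0, -0.7, 0.6]
gripper_width: 0.899
finger_force: 0.0
shift [ 7.5  0.7 41.8] turn -0.007 j7 -1.08
```

```bash
python3 drive.py '[[[0.9, 0.75, 0, 2, 0], [0.9, 0.75, 0.05, 4.2, 0], [0.9, 0.75, 0.05, 4.2, 0], [0.9, 0.75, 0.05, 4.2, 0]]]'; python3 drive.py '[[[0, 0, 0, 0, 0], [0, 0, 0, 0, 0], [0, 0, 0, 0, 0], [0, 0, 0, 0, 0]]]'
```

```text
time: 37.62
position: [474.6, 353.4, 16.2]
orientation: [0.664, 0.747, -0.011, -0.012]
contact_force: [-0.3, -0.3, 0.9]
gripper_width: 0.899
finger_force: 0.0
time: 38.12
position: [475.3, 353.8, 16.9]
orientation: [0.664, 0.747, -0.011, -0.012]
contact_force: [0.2, 1.1, 5.3]
gripper_width: 0.564
finger_force: 61.4
```

Converted, -120 mm is -12, -80 mm is -8.

```bash
python3 drive.py '[[[0, 0, 0, -3, 0], [0, 0, 0, -8, 0], [0, 0, 0, -12, 0], [0, 0, 0, -12, 0]]]'; python3 -c "
from h import *
go(cr(-84,180,135),A)"
```

```text
time: 38.62
position: [480.0, 354.5, 138.8]
orientation: [0.664, 0.747, -0.009, -0.011]
contact_force: [-0.3, -0.4, -3.0]
gripper_width: 0.566
finger_force: 62.2
shift [-170.3  -20.8    3.6] turn 0.151 j7 -1.03
```

```bash
python3 drive.py '[[[0, -5.5, -0.7, 0, 0.08], [0, -11, -1.4, 0, 0.151], [0, -16.5, -2, 0, 0.151], [0, -17, -2.1, 0, 0.151]]]'; python3 -c "
from h import *
go(cr(-84,175,57),A)"
```

```text
time: 39.12
position: [477.0, 175.2, 133.9]
orientation: [0.721, 0.692, -0.016, -0.011]
contact_force: [0.3, 0.6, -0.8]
gripper_width: 0.564
finger_force: 62.4
shift [ 3.5  4.8 76.7] turn -0.007 j7 -0.9
```

```bash
python3 drive.py '[[[0, 0.4, 0.4, 4, -0.007], [0, 0.4, 0.4, 7, -0.007], [0, 0.4, 0.4, 7.6, -0.007], [0, 0.4, 0.4, 7.6, -0.007]]]'
python3 - <<'E'
from h import *
go(cr(-84,175,57),A)
s=manip.sense();M=Ro.from_quat(s["orientation"]).as_matrix();tc=RA.T@(s["position"][:2]-O)
im=manip.snapshot("side");h=cv2.cvtColor(im,cv2.COLOR_BGR2HSV)
m=((h[...,1]<50)&(h[...,2]>80)).astype(np.uint8)
k,lab,st,ce=cv2.connectedComponentsWithStats(m)
c=proj("side",cr(tc[0],tc[1]-35,65));print("tcp cradle",tc,"probe",c)
for L in np.unique(lab[int(c[1])-4:int(c[1])+5,int(c[0])-4:int(c[0])+5]):
    if L==0: continue
    pts=np.argwhere(lab==L)[:,::-1].astype(float);print(L,st[L])
    d=proj("side",cr(tc[0],100,65))-proj("side",cr(tc[0],150,65));d/=np.linalg.norm(d);e=np.array([-d[1],d[0]])
    sv=pts@d;wv=pts@e
    print([(int(q-sv.max()),round(np.ptp(wv[abs(sv-q)<1])+1,1),round((wv[abs(sv-q)<1].min()+wv[abs(sv-q)<1].max())/2,1)) for q in sv.max()-np.arange(0,20,2)])
    pr=lambda y,z:proj("side",cr(tc[0],y,z))
    # expected tail-disc extreme if tail centre (y0,65)
    for y0 in(110,115,120):
        ring=np.array([proj("side",cr(tc[0]+18.5*np.cos(a),y0,65+18.5*np.sin(a))) for a in np.linspace(0,6.28,40)]);print(y0,"extreme",round((ring@d).max()-sv.max(),1),"axis w",round(pr(y0,65)@e,1),"per mm z",round((pr(y0,66)-pr(y0,65))@e,2))
E
```

```text
time: 39.62
position: [478.6, 186.4, 59.8]
orientation: [0.716, 0.698, -0.013, -0.012]
contact_force: [0.1, 0.4, -0.3]
gripper_width: 0.567
finger_force: 62.4
shift [-8.5  0.7  2.8] turn 0.009 j7 -0.99
tcp cradle [-84.65050927 183.45082449] probe [200.21001468 186.26405255]
129 [186 161  25  33 446]
[(0, np.float64(3.8), np.float64(-46.1)), (-2, np.float64(13.0), np.float64(-42.0)), (-4, np.float64(13.0), np.float64(-41.8)), (-6, np.float64(13.2), np.float64(-41.6)), (-8, np.float64(13.8), np.float64(-41.7)), (-10, np.float64(14.4), np.float64(-42.5)), (-12, np.float64(16.6), np.float64(-42.7)), (-14, np.float64(18.8), np.float64(-43.4)), (-16, np.float64(20.2), np.float64(-44.0)), (-18, np.float64(23.0), np.float64(-44.4))]
110 extreme 6.3 axis w -40.3 per mm z -0.15
115 extreme 5.1 axis w -40.3 per mm z -0.15
120 extreme 3.9 axis w -40.3 per mm z -0.15
```

Converted, -15 mm is -1.5, -37 mm is -3.7.

```bash
python3 drive.py '[[[0, -1.5, 0, 0.25, 0], [0, -3, 0, 0.25, 0], [0, -3.7, 0, 0.25, 0], [0, -3.7, 0, 0.25, 0]]]'; python3 drive.py '[[[0, -0.4, 0, 0, 0], [0, -0.8, 0, 0, 0], [0, -1.2, 0, 0, 0], [0, -1.2, 0, 0, 0]]]';  python3 -c "
from h import *
s=manip.sense();print(RA.T@(s['position'][:2]-O))"
```

```text
time: 40.17
position: [478.5, 149.9, 58.4]
orientation: [0.716, 0.697, -0.011, -0.012]
contact_force: [-0.8, 4.3, -1.9]
gripper_width: 0.564
finger_force: 62.6
time: 40.67
position: [477.5, 135.7, 57.7]
orientation: [0.717, 0.697, -0.013, -0.011]
contact_force: [-2.8, 0.3, 3.1]
gripper_width: 0.571
finger_force: 62.6
[-84.08630664 132.70825446]
```

Converted, -1 mm is -0.1, -0.5 mm is -0.05.

```bash
python3 drive.py '[[[0, -0.4, -0.1, -0.05, 0], [0, -0.8, -0.1, -0.1, 0], [0, -0.8, -0.1, -0.1, 0]]]'; python3 drive.py '[[[0, -0.4, 0, 0, 0], [0, -0.8, 0, 0, 0], [0, -0.8, 0, 0, 0]]]'; python3 drive.py '[[[0, -0.4, 0, 0, 0], [0, -0.6, 0, 0, 0], [0, -0.6, 0, 0, 0]]]'
```

```text
time: 41.05
position: [477.1, 127.6, 58.6]
orientation: [0.717, 0.697, -0.013, -0.011]
contact_force: [-0.9, -0.3, -0.1]
gripper_width: 0.568
finger_force: 62.5
time: 41.42
position: [476.5, 120.1, 58.6]
orientation: [0.717, 0.697, -0.013, -0.011]
contact_force: [0.0, 0.4, -2.4]
gripper_width: 0.57
finger_force: 62.4
time: 41.8
position: [476.4, 115.6, 58.9]
orientation: [0.716, 0.698, -0.012, -0.011]
contact_force: [-0.7, 2.4, -2.0]
gripper_width: 0.568
finger_force: 62.3
```

Converted, 1 mm is 0.1, -6 mm is -0.6.

```bash
python3 drive.py '[[[0, -0.3, 0, 0.1, 0], [0, -0.6, 0, 0.1, 0], [0, -0.6, 0, 0.1, 0]]]'; python3 drive.py '[[[0, -0.3, 0, 0, 0], [0, -0.6, 0, 0, 0], [0, -0.6, 0, 0, 0]]]'; python3 drive.py '[[[0, -0.3, 0, 0, 0], [0, -0.6, 0, 0, 0], [0, -0.6, 0, 0, 0]]]'
```

```text
time: 42.18
position: [476.6, 115.2, 58.9]
orientation: [0.715, 0.699, -0.008, -0.013]
contact_force: [-1.4, 15.4, -0.2]
gripper_width: 0.558
finger_force: 62.3
time: 42.55
position: [477.0, 113.9, 59.7]
orientation: [0.714, 0.7, -0.005, -0.015]
contact_force: [-1.0, 24.7, -1.4]
gripper_width: 0.569
finger_force: 61.9
time: 42.92
position: [476.9, 108.3, 59.7]
orientation: [0.714, 0.7, -0.005, -0.015]
contact_force: [-1.7, 26.3, 0.6]
gripper_width: 0.568
finger_force: 62.4
```

```bash
python3 drive.py '[[[0, 1, 0, 0, 0], [0, 1, 0, 0, 0], [0.85, 1, 0, 0, 0], [0.85, 1, 0, 0, 0], [0.85, 1, 0, 0, 0]]]'; python3 drive.py '[[[0.85, 0, 0, -4, 0], [0.85, 0, 0, -10, 0], [0.85, -5, 5, -15, 0], [0.85, -10, 6, -16, 0], [0.85, -15, 6, -16, 0]]]'; python3 drive.py '[[[0.85, -4, 0, 0, 0], [0.85, -8, 0, 0, 0], [0.85, -8, 0, 0, 0]]]';  python3 tip.py -84; python3 tip.py 83.3
```

```text
time: 43.55
position: [476.2, 105.5, 57.7]
orientation: [0.717, 0.697, -0.013, -0.011]
contact_force: [-0.3, -0.1, -1.0]
gripper_width: 0.842
finger_force: 0.0
time: 44.18
position: [539.6, -46.6, 218.1]
orientation: [0.716, 0.697, -0.011, -0.01]
contact_force: [0.4, -0.2, 0.2]
gripper_width: 0.849
finger_force: 0.0
time: 44.55
position: [534.4, -129.9, 215.5]
orientation: [0.719, 0.695, -0.013, -0.011]
contact_force: [-0.3, 0.1, -0.4]
gripper_width: 0.848
finger_force: 0.0
top 334 mm along from mouth: min 1.5 max 91.8
 width mm/mid by y: [(8, np.float64(44.7), np.float64(-1.4)), (16, np.float64(44.7), np.float64(-1.6)), (24, np.float64(44.7), np.float64(-2.0)), (32, np.float64(47.8), np.float64(-0.8)), (40, np.float64(44.7), np.float64(-2.7)), (48, np.float64(44.7), np.float64(-3.0)), (56, np.float64(41.5), np.float64(-1.8)), (64, np.float64(35.2), np.float64(-2.0)), (72, np.float64(31.9), np.float64(-3.9)), (80, np.float64(25.6), np.float64(-1.1)), (88, np.float64(15.9), np.float64(-3.0))]
side 263 mm along from mouth: min 14.3 max 107.4
 width mm/mid by y: [(16, np.float64(4.2), n
[... 938 characters left out ...]
(16.0), np.float64(-0.7))]
side 110028 mm along from mouth: min -1347.7 max 1237.8
 width mm/mid by y: [(0, np.float64(1790.2), np.float64(-342.0)), (8, np.float64(1796.2), np.float64(-348.1)), (16, np.float64(1802.1), np.float64(-354.2)), (24, np.float64(1805.0), np.float64(-358.8)), (32, np.float64(1813.9), np.float64(-363.4)), (40, np.float64(1819.8), np.float64(-369.5)), (48, np.float64(1825.8), np.float64(-375.6)), (56, np.float64(1831.7), np.float64(-378.7)), (64, np.float64(1840.5), np.float64(-383.3)), (72, np.float64(1849.4), np.float64(-387.9)), (80, np.float64(1861.3), np.float64(-391.0)), (88, np.float64(1876.0), np.float64(-389.7))]
tip [360.  118.7 688.3] cradle [-200.9  111.7]
```

```bash
python3 drive.py '[[[0.85, 6.2, 0, 0, 0], [0.85, 12.4, 0, 0, 0], [0.85, 18.6, 0, -3, 0], [0.85, 24.8, 0, -6, 0], [0.85, 31, 0, -6, 0]]]'
python3 - <<'E'
from h import *
im=manip.snapshot("side");g=im.max(2)
for x in(0,84):
    a=proj("side",cr(x,-45,99.6));i=np.round(a).astype(int)
    w=g[i[1]-9:i[1]+10,i[0]-9:i[0]+10];p=np.argwhere(w<45)
    print("pred",np.round(a,1),"dark centroid",np.round(p.mean(0)[::-1]+i-9,1),len(p),"pred at .06",np.round(proj("side",cr(x,-45,103.5)),1), "at .3",np.round(proj("side",cr(x,-48,118.8)),1))
s=manip.sense();print(s["time"],np.round(s["position"]),s["contact_force"])
E
```

```text
time: 45.38
position: [545.6, 177.6, 277.0]
orientation: [0.716, 0.698, -0.011, -0.01]
contact_force: [0.6, 0.6, -0.9]
gripper_width: 0.853
finger_force: 0.0
pred [258.8 205.4] dark centroid [259.2 204.3] 56 pred at .06 [258.8 204.3] at .3 [259.4 200.6]
pred [284.8 195.2] dark centroid [285.4 193.8] 50 pred at .06 [284.9 194.1] at .3 [285.7 190.5]
45.425 [543. 190. 278.] [-0.90475442  8.55997902  3.32376967]
```

```bash
python3 drive.py '[[[0.85, 0, 0, 0, 0], [0.85, 0, 0, 0, 0], [0.85, 0, 0, 0, 0], [0.85, 0, 0, 0, 0]]]'; python3 -c "
from station import manip
print(manip.finish_job())"
```

```text
time: 45.92
position: [545.4, 172.8, 274.4]
orientation: [0.717, 0.697, -0.013, -0.011]
contact_force: [-0.9, -0.4, -0.5]
gripper_width: 0.852
finger_force: 0.0
the job is handed in; nothing more can be done
None
```

I handed the job in at about 46 s; no verdict came back. By my measurements both tubes present lie in vees 1 and 3 against the stop, the bail is down on them, and a nose cone is home in each; the third tube was absent and one cone stays in its tray.

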